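Load the three-place mixer, set its faders and start it

ROBOT

A 6-joint arm with a two-finger parallel gripper is mounted at the origin on a cart in front of the work surface, level with it; the furniture and walls round the work are solid. World frame = base frame: x ahead of the robot, y to its left, z up, the work surface at z = 0. Lengths are in mm, angles in rad, forces in N, time in s.
With the tool pointing down it reaches from about 300 to 775 mm from the base axis. Payload 14.6 kg.
Tool frame: the origin (TCP) lies between the finger pads; the fingertips stand 8 mm ahead of it and the grasp point (between the pads) lies 11 mm behind it; x points along the fingers, y is the direction in which the jaws open and shut, and the axes are right-handed (so a half turn about x gives the same grasp; the last joint's range is limited). The gripper opens to 94 mm and grips with 3 to 60 N. Pads are 16 mm wide; open, the fingers measure 119 mm over their backs; the gripper's body (75 mm by 177 mm) begins 78 mm behind the grasp point.
Start: joints at [1.058, 0.3, 1.521, -0, 1.321, -0.067], TCP at [237.145, 496.237, 213.446] pointing down, gripper open.
Joint ranges: [-3.03, 3.03], [-0.79, 2.21], [0.23, 2.52], [-1.04, 4.18], [0, 3.07], [-2.55, 2.55]. Speed limits (rad/s): [2.22, 2.22, 2.57, 3.14, 3.14, 3.14].

INTERFACE

Orientations are given as [roll, pitch, yaw] about the fixed x, y, z axes, in that order (R = Rz(yaw) Ry(pitch) Rx(roll)).
In Python, from cell import telemetry, camera, calibration, order gives the robot as it stands.
- The arm moves only by the shell command python3 -m handwheel 'ROWS' [FORCE]. ROWS is JSON, a list of rows, each a list of 7 numbers: the turn, a rotation vector about the tool's x, y, z as a fraction of full scale, then the shift along the tool's x, y, z as a fraction of full scale, then the opening, from 0 (shut) to 1 (fully open). A call has 1 to 12 rows; each row is the pose to reach, as a shift and turn from the pose measured when the call began, along the tool's axes at that moment, turning the shorter way round; what a row does not reach only later rows make up. Full scale, the value 1, is 300 mm for a shift and pi rad for a turn. A row lasts 1/8 s, in which the tool goes at most 62.5 mm and 10.7 degrees, less where a joint would pass 70% of its speed; a pose out of reach is approached as far as the arm can. A call with a number of a shift or a turn outside -1 to 1 is refused whole. A call with a gripper value outside its range is refused whole. The fingers move at their own pace and stop on an object; FORCE is the grip in N (left out, the last holds). Time passes only in rows, so rows that repeat a pose let the fingers close. It gives the time, the measured TCP pose, the force and the opening at its end, in the units of the state.
- telemetry.read_state(): the state, without advancing time (a new reading comes with each control period).
- camera(name): name is "scene" or "top"; returns the picture (420x560x3 uint8, red, green, blue); there is no depth.
- calibration(name): a dict with "fov_y" (degrees; the focal length in pixels is half the picture's height over the tangent of half this angle, whatever the lens; pixels are square), "cx", "cy" (the principal point, pixels), "position" and "attitude" of the camera in the world. Camera axes: x right, y down, z forward; pixel columns grow to the right and rows downward; lengths in mm; the calibration is good to about 2 mm. A picture is of the moment at which its call begins. calibration takes no time and is no camera call.
- order.sign_off(): hands the job in, once; it reports no verdict.
The state is a dict: "clock": time; "joints": joint angles; "qd": joint speeds; "effort": joint torques, N m; "eef_pos": TCP position; "eef_rot": TCP orientation; "wrist_force": force on the tool from outside, world axes, zero at the start; "moment": the same for the moment, N m; "finger_gap": finger opening in mm.
Only numpy, scipy, OpenCV 4.12 (cv2) and the standard library are available. Lean on these libraries where they do the work, as an engineer would, in place of code of your own. Each camera call takes 0.05 s, during which the arm holds its last target.

TASK

Get the white three-place mixer running: lift the thin carton off its fader panel and stand it upright on the open worktop, lay each of the two or three closed petri dishes from the front edge of the worktop flat in the middle of a round plate of its own, then slide the fader in front of every loaded plate until its grip lines up with the pointer beside its track, and pull the fader of any plate left empty right back to its near stop. When everything is loaded and set, and not before, slide the start switch at the right end of the panel fully away from you. Leave the small open cup and the black timer where they are.

Things in the scene. Friction and masses are not known exactly. Their poses are not given: they have to be found in the camera images.
- mixer: three-place mixer: flat white box fixed to the worktop, top 40 mm high. Origin on the worktop, x axis from its front (robot's side) to its back, y to the robot's left; spans x -130 to +110, y -155 to +155 mm. Near part of the top: fader panel; far part: three round plates inside a low lip, 4 mm thick, 5 mm high, round x -3 to +109, y -154 to +154 mm
- plate0 (a point): centre of the left round plate (dark disc, 76 mm across, flush with the mixer's top), at its surface
- fader0 (a joint): position of the fader in front of the left plate, m: 0 at the near stop (off; the grip then lies at x = -105 mm of the mixer), growing as the grip slides along the mixer's +x to the far stop at 0.07; stiff with about 1.5 N of friction, stays where it is left
- fader0_grip (a point): black grip of the fader in front of the left plate, 16 mm along the track, 14 mm across, standing 22 mm above the mixer's top; this point is in its middle, 12 mm above the top; a white line across its top marks its centre
- pointer0: flat dark steel pointer, 22 mm long, 1 mm thick, lying on the panel just left of the left fader's track (19 mm left of the track's line); its tip points at the track. Origin at its middle, axes as the mixer's: the fader is set when its grip's centre has the same place along the mixer's x as this origin
- plate1 (a point): centre of the middle round plate (dark disc, 76 mm across, flush with the mixer's top), at its surface
- fader1 (a joint): position of the fader in front of the middle plate, m: 0 at the near stop (off; the grip then lies at x = -105 mm of the mixer), growing as the grip slides along the mixer's +x to the far stop at 0.07; stiff with about 1.5 N of friction, stays where it is left
- fader1_grip (a point): black grip of the fader in front of the middle plate, 16 mm along the track, 14 mm across, standing 22 mm above the mixer's top; this point is in its middle, 12 mm above the top; a white line across its top marks its centre
- pointer1: flat dark steel pointer, 22 mm long, 1 mm thick, lying on the panel just left of the middle fader's track (19 mm left of the track's line); its tip points at the track. Origin at its middle, axes as the mixer's: the fader is set when its grip's centre has the same place along the mixer's x as this origin
- plate2 (a point): centre of the right round plate (dark disc, 76 mm across, flush with the mixer's top), at its surface
- fader2 (a joint): position of the fader in front of the right plate, m: 0 at the near stop (off; the grip then lies at x = -105 mm of the mixer), growing as the grip slides along the mixer's +x to the far stop at 0.07; stiff with about 1.5 N of friction, stays where it is left
- fader2_grip (a point): black grip of the fader in front of the right plate, 16 mm along the track, 14 mm across, standing 22 mm above the mixer's top; this point is in its middle, 12 mm above the top; a white line across its top marks its centre
- pointer2: flat dark steel pointer, 22 mm long, 1 mm thick, lying on the panel just left of the right fader's track (19 mm left of the track's line); its tip points at the track. Origin at its middle, axes as the mixer's: the fader is set when its grip's centre has the same place along the mixer's x as this origin
- start_switch (a joint): position of the start switch, m: about 0 is off, near the robot; slides along the mixer's +x to its stop at 0.03 (on); about 1.5 N of friction, stays where it is left
- start_switch_grip (a point): broad grey grip of the start switch at the right end of the panel, 14 mm along its track, 26 mm across, standing 18 mm above the mixer's top; this point is in its middle, 10 mm above the top
- carton_mid (a point): thin light-blue carton, standing upright on the fader panel across the tracks at the start; 26 mm thick (its x) by 95 mm wide (its y) by 105 mm tall, 80 g; this point is its centre, 52.5 mm above its underside, z axis up; grasp it across its thickness
- dish0_mid (a point): closed round petri dish lying flat, 16 mm high, base 60 mm across, its lid 64 mm across over the top 10 mm (the lid does not come off), under 25 g; this point is on its axis half-way up, 8 mm above its underside; take it from above across its 64 mm; absent in some starts
- dish1_mid (a point): closed round petri dish lying flat, 16 mm high, base 60 mm across, its lid 64 mm across over the top 10 mm (the lid does not come off), under 25 g; this point is on its axis half-way up, 8 mm above its underside; take it from above across its 64 mm; absent in some starts
- dish2_mid (a point): closed round petri dish lying flat, 16 mm high, base 60 mm across, its lid 64 mm across over the top 10 mm (the lid does not come off), under 25 g; this point is on its axis half-way up, 8 mm above its underside; take it from above across its 64 mm; absent in some starts
- small_cup: small open translucent white cup on the worktop, 58 mm across, 32 mm high, a bystander; origin at its underside
- timer: black kitchen timer standing at the right, 45 x 75 x 63 mm, a bystander; origin at its underside
There are look-alikes about, which are no part of the job. Leave any turquoise look-alike of the part that bears dish2_mid alone.

How it is judged:
By the outcome, as a careful person would: the job done as asked, in the order asked, and still so for the second after the job is handed in, with the robot touching nothing.
Of dish0, dish1, dish2 only 2 to 3 are there at a start; the rules pass over those that are not, and their reading is None.
At some moment in a run one of dish0, dish1, dish2 may be knocked a few centimetres aside while the robot is not near it.
It also fails if it takes over 210 s, if anything falls off the work surface, if the arm or the gripper's body presses on something with over 40 N, if the wrist force passes 120 N, or if a joint passes its speed limit or range.

## Working session

There is one attempt and no reset: what is moved stays moved. The work goes in short steps, Python scripts to look and compute and a shell command to move; the robot and the scene stay as the last step left them, time stands still between calls to the robot, and variables do not carry over. Pictures are saved under pics/ and viewed, and the job is handed in when it is done.

```bash
ls; mkdir -p pics
python3 - <<'E'
from cell import telemetry, camera, calibration
import cv2
print(telemetry.read_state())
for n in("scene","top"):
    print(n,calibration(n)); cv2.imwrite(f"pics/{n}0.png",camera(n)[:,:,::-1])
E
```

```text
pics
{'clock': 0.0, 'joints': array([ 1.05842419e+00,  3.00484442e-01,  1.52160767e+00, -2.38228527e-05,
        1.32070482e+00, -6.65968332e-02]), 'qd': array([-9.38844209e-04,  2.13658170e-04,  2.64926304e-03,  1.15461862e-03,
        2.56974598e-04,  3.44348748e-05]), 'effort': array([-6.82672344e-04, -5.31815636e+01, -3.52731371e+01,  7.06981332e-02,
        2.45117967e-02, -6.34470712e-05]), 'eef_pos': array([237.01218356, 496.01609145, 212.86776157]), 'eef_rot': array([-1.61823504,  1.56959182, -2.06400443]), 'wrist_force': array([ 0.07661107, -0.39134518, -0.79003475]), 'moment': array([0.01191795, 0.01721143, 0.03709154]), 'finger_gap': 93.85330705461853}
scene {'fov_y': 43.89625373380502, 'cx': 280.2280505878492, 'cy': 211.2634156029778, 'position': array([   36.83213128, -1024.15117694,   910.92756583]), 'attitude': array([-2.21047523, -0.0235603 , -0.42006769])}
top {'fov_y': 42.82452776729087, 'cx': 282.9050575254892, 'cy': 206.51478446457827, 'position': array([ 228.87695782,  -24.69006306, 1480.43668357]), 'attitude': array([-2.93952979e+00,  1.91827483e-03, -1.63831164e+00])}
```

View pics/scene0.png

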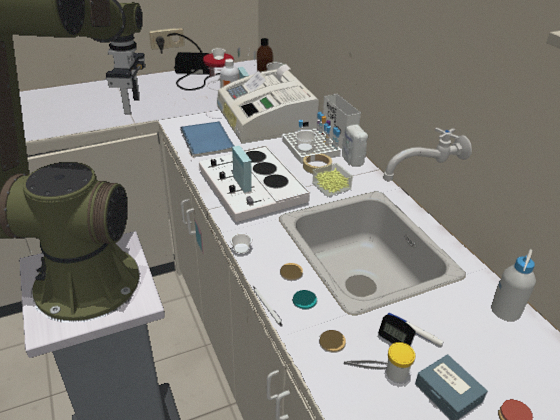

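View pics/top0.png

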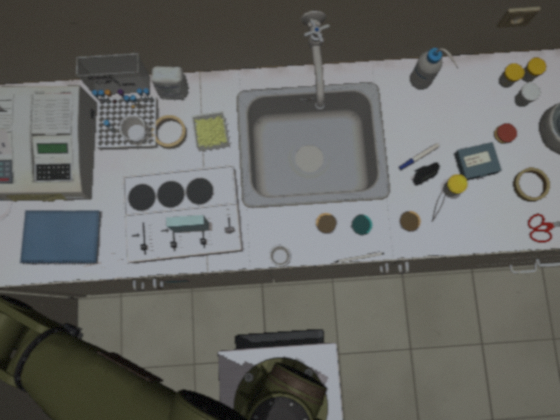

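```bash
cat > h.py <<'E'
import numpy as np, cv2
from scipy.spatial.transform import Rotation as R
from cell import telemetry, camera, calibration
C={n:calibration(n) for n in("scene","top")}
def par(n):
    c=C[n]; f=210/np.tan(np.radians(c["fov_y"]/2)); return f,c["cx"],c["cy"],np.array(c["position"]),R.from_euler("xyz",c["attitude"]).as_matrix()
def proj(n,P):
    f,cx,cy,p,M=par(n); q=(np.atleast_2d(P)-p)@M
    return np.c_[cx+f*q[:,0]/q[:,2],cy+f*q[:,1]/q[:,2]]
def unproj(n,uv,z):
    f,cx,cy,p,M=par(n); uv=np.atleast_2d(uv)
    d=np.c_[(uv[:,0]-cx)/f,(uv[:,1]-cy)/f,np.ones(len(uv))]@M.T
    return p+d*((z-p[2])/d[:,2])[:,None]
def crop(im,x0,y0,w,h,s,name):
    a=cv2.resize(im[y0:y0+h,x0:x0+w,::-1],None,fx=s,fy=s,interpolation=cv2.INTER_CUBIC)
    cv2.imwrite("pics/"+name,a)
E
python3 - <<'E'
from h import *
t=cv2.imread("pics/top0.png")[:,:,::-1];s=cv2.imread("pics/scene0.png")[:,:,::-1]
crop(t,110,155,150,112,5,"tm.png");crop(s,190,135,130,97,6,"sm.png")
crop(t,265,195,170,75,4,"td.png");crop(s,225,220,150,112,5,"sd.png")
print(unproj("top",[[326,223],[410,221],[361,225],[280,256]],8))
print(unproj("scene",[[291,271],[333,341],[305,299],[241,244]],8))
E
```

```text
[[ 475.04842591 -158.95524294    8.        ]
 [ 464.80388642 -393.20454689    8.        ]
 [ 462.80504031 -255.75899102    8.        ]
 [ 391.74216949  -24.85131715    8.        ]]
[[ 473.67847239 -164.79688477    8.        ]
 [ 464.55809777 -401.1283952     8.        ]
 [ 463.57762263 -264.97067625    8.        ]
 [ 394.57710993  -18.48251544    8.        ]]
```

View pics/tm.png

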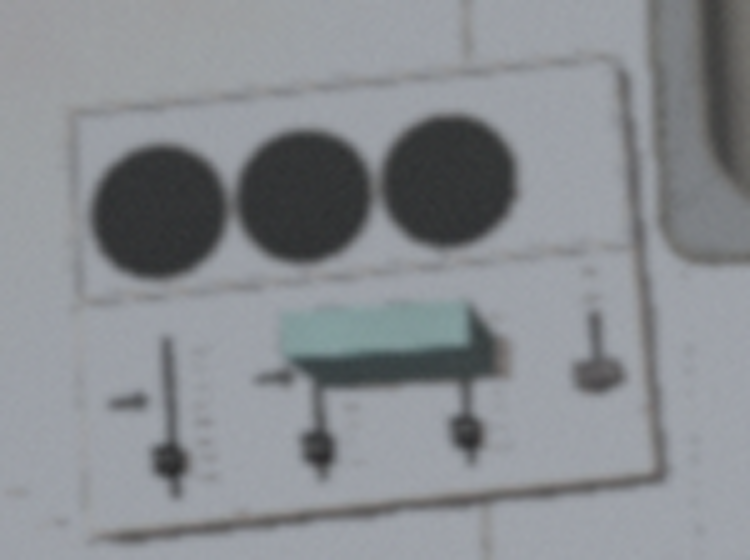

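View pics/sm.png

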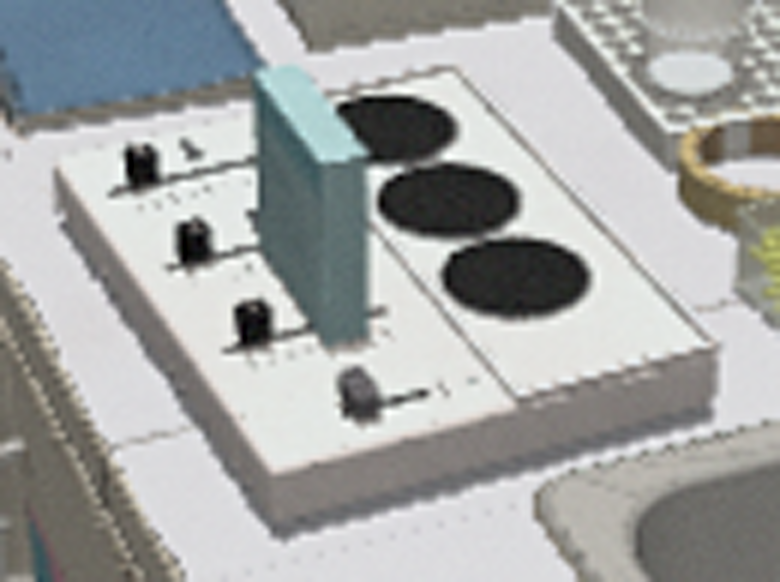

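View pics/td.png

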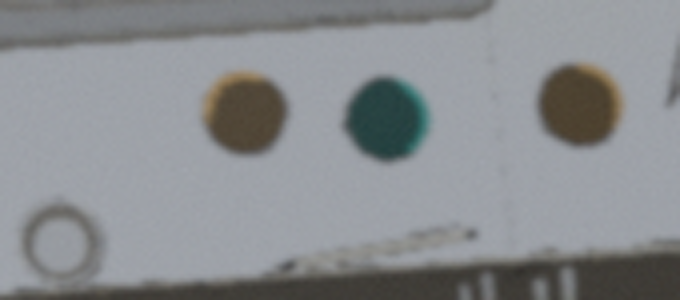

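View pics/sd.png

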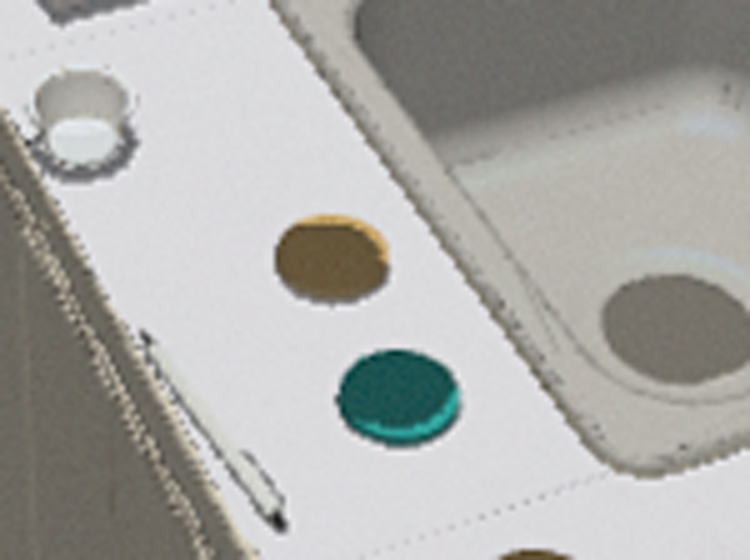

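Run:
```python
from h import *
t=cv2.cvtColor(cv2.imread("pics/top0.png"),cv2.COLOR_BGR2GRAY).astype(float)
t=cv2.GaussianBlur(t,(5,5),1)
for (a,b,e0,e1,sg) in [(80,555,285,241,-1),(200,560,70,45,1)]:
    pts=[]
    for u in range(a,b,12):
        yc=e0+(e1-e0)*u/560; r=np.arange(int(yc)-14,int(yc)+15)
        g=np.gradient(t[r,u])*sg; k=np.argmax(g); pts.append((u,r[k]))
    p=np.array(pts); c=np.polyfit(p[:,0],p[:,1],1); print(np.c_[p,np.round(p[:,1]-np.polyval(c,p[:,0]),1)].tolist())
s=cv2.cvtColor(cv2.imread("pics/scene0.png"),cv2.COLOR_BGR2GRAY).astype(float)
crop(cv2.imread("pics/scene0.png")[:,:,::-1],150,100,180,320,1.8,"se.png")
```

```text
[[80.0, 281.0, 0.2], [92.0, 280.0, 0.0], [104.0, 279.0, -0.2], [116.0, 279.0, 0.6], [128.0, 277.0, -0.5], [140.0, 277.0, 0.3], [152.0, 275.0, -0.9], [164.0, 275.0, -0.1], [176.0, 274.0, -0.3], [188.0, 274.0, 0.5], [200.0, 273.0, 0.3], [212.0, 272.0, 0.1], [224.0, 271.0, -0.1], [236.0, 270.0, -0.3], [248.0, 270.0, 0.5], [260.0, 268.0, -0.7], [272.0, 267.0, -0.9], [284.0, 268.0, 0.9], [296.0, 266.0, -0.3], [308.0, 266.0, 0.5], [320.0, 265.0, 0.4], [332.0, 263.0, -0.8], [344.0, 263.0, -0.0], [356.0, 262.0, -0.2], [368.0, 262.0, 0.6], [380.0, 261.0, 0.4], [392.0, 260.0, 0.2], [404.0, 259.0, -0.0], [416.0, 258.0, -0.2], [428.0, 258.0, 0.6], [440.0, 257.0, 0.4], [452.0, 256.0, 0.2], [464.0, 255.0, 0.0], [476.0, 254.0, -0.2], [488.0, 253.0, -0.4], [500.0, 252.0, -0.6], [512.0, 252.0, 0.3], [524.0, 251.0, 0.1], [536.0, 250.0, -0.1], [548.0, 249.0, -0.3]]
[[200.0, 71.0, 0.7], [212.0, 71.0, 1.4], [224.0, 70.0, 1.2], [236.0, 69.0, 0.9], [248.0, 68.0, 0.7], [260.0, 68.0, 1.4], [272.0, 67.0, 1.2], [284.0, 66.0, 0.9], [296.0, 65.0, 0.7], [308.0, 64.0, 0.4], [320.0, 46.0, -16.9], [332.0, 63.0, 0.9], [344.0, 62.0, 0.6], [356.0, 61.0, 0.4], [368.0, 61.0, 1.1], [380.0, 60.0, 0.9], [392.0, 59.0, 0.6], [404.0, 58.0, 0.4], [416.0, 58.0, 1.1], [428.0, 62.0, 5.9], [440.0, 47.0, -8.4], [452.0, 55.0, 0.3], [464.0, 54.0, 0.1], [476.0, 54.0, 0.8], [488.0, 53.0, 0.6], [500.0, 52.0, 0.3], [512.0, 51.0, 0.1], [524.0, 51.0, 0.8], [536.0, 50.0, 0.6], [548.0, 49.0, 0.3]]
```

View pics/se.png

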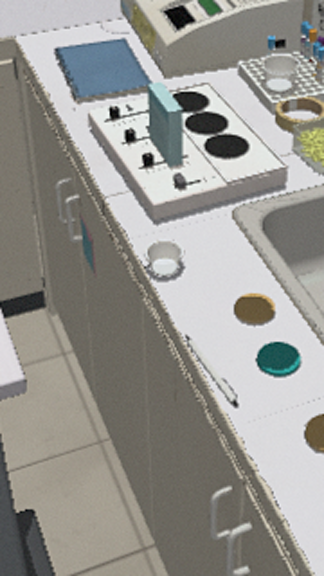

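```bash
cat > fit.py <<'E'
from h import *
from scipy.optimize import least_squares
def T(u): return ((np.array(u,float)+.5)/5-.5)+[110,155]
def S(u): return ((np.array(u,float)+.5)/6-.5)+[190,135]
# names: mixer coords or plate idx
obs=[("top",T([72,110]),(109,154,45)),("top",T([622,60]),(109,-154,45)),("top",T([80,300]),(-3,154,45)),("top",T([632,246]),(-3,-154,45)),
("top",T([160,211]),0),("top",T([304,196]),1),("top",T([450,180]),2),
("scene",S([452,67]),(110,155,45)),("scene",S([716,346]),(110,-155,45)),("scene",S([58,170]),(-130,155,40)),("scene",S([273,473]),(-130,-155,40)),
("scene",S([280,537]),(-130,-155,0)),("scene",S([712,415]),(110,-155,0)),
("scene",S([517,398]),(-3,-154,45)),("scene",S([450,200]),1),("scene",S([517,278]),2)]
def W(p,m):
    c,s=np.cos(p[2]),np.sin(p[2]); m=np.array(m,float); return np.array([p[0]+c*m[0]-s*m[1],p[1]+s*m[0]+c*m[1],m[2]])
def dist(n,uv,k):
    f,cx,cy,_,_=par(n); d=(uv-[cx,cy])/f; return [cx,cy]+f*d*(1+k*(d**2).sum(-1,keepdims=True))
def res(p,kk=True):
    r=[]
    for n,uv,m in obs:
        if isinstance(m,int): m=(p[6],p[3+m],40)
        q=proj(n,W(p,m))[0]; k=p[7] if n=="scene" else p[8]
        if n=="scene": q=q+p[9:11]
        else: q=q+p[11:13]
        r.append(dist(n,q,k)-uv)
    return np.array(r)
if __name__=="__main__":
  for use in (0,1):
    def f(p):
        pr=np.r_[(p[6]-53)/.5,(p[7:9])/(0.2 if use else 1e-6),p[9:13]/(1 if use else 1e-6)]
        return np.r_[res(p).ravel(),pr]
    o=least_squares(f,[560,200,0.09,90,10,-70,53,0,0,0,0,0,0]); print(np.round(o.x,3)); 
    for (n,_,m),r in zip(obs,res(o.x)): print(n,m,np.round(r,2))
E
python3 fit.py
```

```text
[ 5.33015e+02  2.34484e+02  4.30000e-02  1.08738e+02  2.93420e+01
 -5.15710e+01  5.25020e+01 -0.00000e+00 -0.00000e+00  0.00000e+00
  0.00000e+00 -0.00000e+00  0.00000e+00]
top (109, 154, 45) [-0.51  0.51]
top (109, -154, 45) [ 0.25 -1.35]
top (-3, 154, 45) [-0.03  2.05]
top (-3, -154, 45) [2.01 0.63]
top 0 [-0.14 -1.27]
top 1 [-0.21 -1.37]
top 2 [-0.2  -1.32]
scene (110, 155, 45) [ 0.01 -1.43]
scene (110, -155, 45) [ 0.91 -0.31]
scene (-130, 155, 40) [-2.33 -2.05]
scene (-130, -155, 40) [-0.97  0.43]
scene (-130, -155, 0) [-1.73  1.1 ]
scene (110, -155, 0) [0.71 0.6 ]
scene (-3, -154, 45) [-0.62  0.16]
scene 1 [ 0.78 -0.54]
scene 2 [ 0.94 -0.71]
[ 5.34134e+02  2.37646e+02  4.10000e-02  1.08739e+02  2.86960e+01
 -5.29170e+01  5.25300e+01 -3.16000e-01 -9.50000e-02  1.49000e-01
  6.93000e-01  1.93000e-01  5.16000e-01]
top (109, 154, 45) [-0.01  0.89]
top (109, -154, 45) [-0.58 -1.03]
top (-3, 154, 45) [0.31 2.08]
top (-3, -154, 45) [1.07 0.9 ]
top 0 [-0.12 -1.07]
top 1 [-0.42 -1.16]
top 2 [-0.44 -1.12]
scene (110, 155, 45) [ 0.26 -0.86]
scene (110, -155, 45) [ 0.84 -0.19]
scene (-130, 155, 40) [-1.18 -1.39]
scene (-130, -155, 40) [-0.82  0.37]
scene (-130, -155, 0) [-1.56  1.01]
scene (110, -155, 0) [0.66 0.68]
scene (-3, -154, 45) [-0.63  0.2 ]
scene 1 [ 1.02 -0.2 ]
scene 2 [ 1.2  -0.35]
```

Run:
```python
from h import *
for n in C: print(n,par(n)[0],par(n)[4].round(3).tolist())
print(proj("scene",[[237,496,213],[237,496,205],[0,0,0]]),proj("top",[[0,0,0],[237,496,213]]))
t=cv2.imread("pics/top0.png")[:,:,::-1];s=cv2.imread("pics/scene0.png")[:,:,::-1]
print(t[223,305:350].tolist())
crop(s,90,30,80,100,7,"sg.png"); crop(t,310,205,70,40,10,"td2.png")
```

```text
scene 521.1261233146146 [[0.913, -0.226, 0.34], [-0.408, -0.553, 0.727], [0.024, -0.802, -0.597]]
top 535.5194030264953 [[-0.067, -0.977, 0.2], [-0.998, 0.066, -0.012], [-0.002, -0.201, -0.98]]
[[131.53573169 104.4575734 ]
 [131.91941816 106.87492835]
 [ 87.11703733 281.88920375]] [[280.48218013 405.76749655]
 [ 58.85488656 328.16040805]]
[[158, 161, 167], [157, 160, 168], [158, 161, 168], [158, 162, 168], [156, 160, 165], [156, 161, 167], [158, 161, 168], [159, 162, 169], [156, 160, 165], [152, 154, 156], [147, 142, 135], [139, 125, 104], [125, 107, 82], [102, 88, 65], [86, 75, 58], [82, 73, 59], [79, 70, 54], [81, 70, 56], [81, 71, 56], [81, 71, 56], [82, 71, 56], [81, 71, 58], [80, 69, 54], [79, 68, 53], [81, 71, 54], [79, 70, 54], [79, 69, 54], [82, 72, 56], [80, 70, 54], [82, 72, 59], [89, 80, 71], [109, 107, 106], [132, 135, 138], [151, 155, 160], [156, 160, 167], [157, 161, 168], [157, 162, 167], [158, 163, 167], [158, 162, 167], [157, 162, 168], [158, 162, 168], [158, 161, 167], [157, 161, 167], [158, 162, 167], [154, 157, 163]]
```

View pics/sg.png

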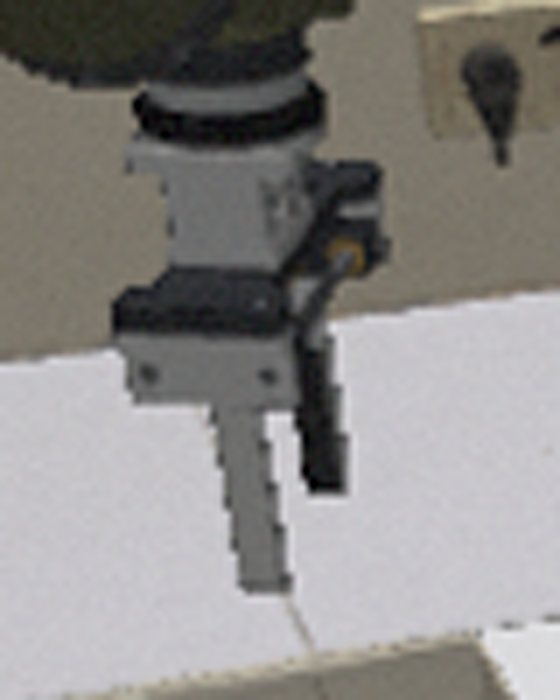

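View pics/td2.png

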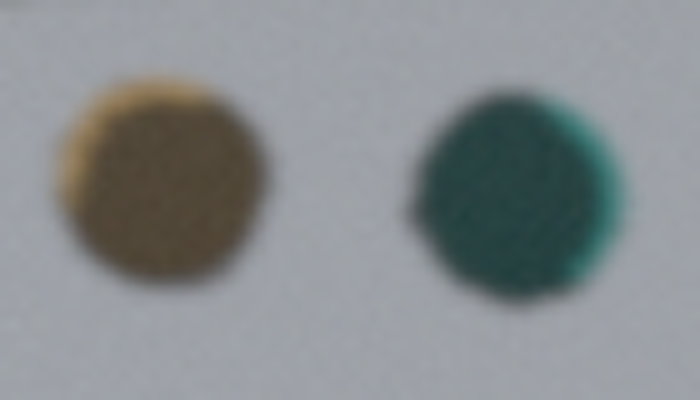

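Run:
```python
from fit import *
for cam in("top","scene"):
    ob=[o for o in obs if o[0]==cam and not isinstance(o[2],int)]
    def f(p):
        r=[]
        for n,uv,m in ob:
            m=(m[0]*p[3],m[1]*p[3],m[2]); r.append(proj(n,W(p,m))[0]-uv)
        return np.ravel(r)
    o=least_squares(f,[540,220,.04,1]); print(cam,o.x.round(3)); print(o.fun.reshape(-1,2).round(2))
    pl=np.array([o2[1] for o2 in obs if o2[0]==cam and isinstance(o2[2],int)]); q=unproj(cam,pl,40); print(q.round(1), np.linalg.norm(np.diff(q,axis=0),axis=1))
    c,s=np.cos(o.x[2]),np.sin(o.x[2]); d=q[:,:2]-o.x[:2]; print("mixer xy",(d@np.array([[c,-s],[s,c]])).round(1))
```

```text
top [5.35257e+02 2.36495e+02 2.80000e-02 9.83000e-01]
[[ 0.27 -0.52]
 [-0.75 -0.62]
 [ 0.13  0.36]
 [ 0.34  0.77]]
[[577.2 345.   40. ]
 [580.3 265.6  40. ]
 [583.9 184.8  40. ]] [79.5364052  80.84645945]
mixer xy [[ 45.  107.3]
 [ 45.8  27.8]
 [ 47.2 -53. ]]
scene [5.33494e+02 2.30174e+02 4.80000e-02 9.67000e-01]
[[ 0.05  0.02]
 [-0.07 -0.33]
 [-0.14 -0.82]
 [ 0.77 -0.08]
 [-0.01  0.58]
 [-0.25  0.58]
 [-0.39 -0.06]]
[[580.7 264.   40. ]
 [583.4 182.7  40. ]] [81.35404326]
mixer xy [[ 48.8  31.5]
 [ 47.6 -49.8]]
```

Run:
```python
from fit import *
t=cv2.imread("pics/top0.png")[:,:,::-1];s=cv2.imread("pics/scene0.png")[:,:,::-1]
crop(t,158,205,60,35,12,"tc.png");crop(s,225,140,40,60,10,"sc.png")
```

```text
(no output)
```

View pics/tc.png

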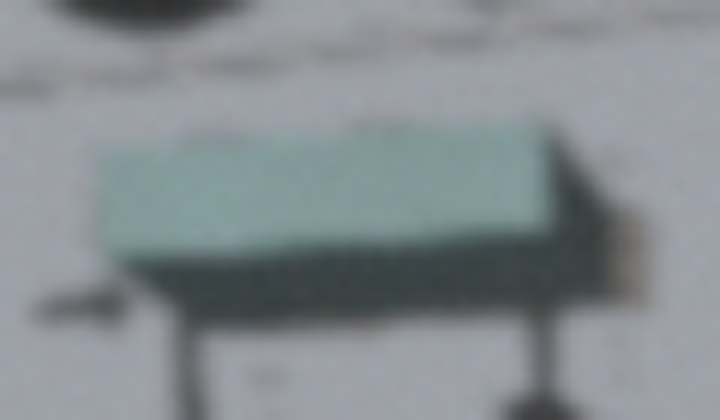

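View pics/sc.png

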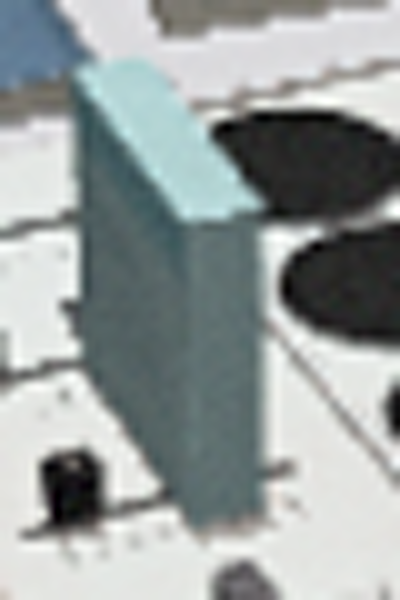

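Run:
```python
from h import *
a=(np.array([(102,148),(550,122),(552,230),(110,256)])+.5)/12-.5+[158,205]
b=(np.array([(80,70),(140,58),(260,210),(188,218)])+.5)/10-.5+[225,140]
for n,u in(("top",a),("scene",b)):
    q=unproj(n,u,145); print(n,q.round(1).tolist(),q.mean(0).round(1),np.linalg.norm(np.diff(q,axis=0),axis=1).round(1))
b=(np.array([(260,515),(192,530)])+.5)/10-.5+[225,140]
print(unproj("scene",b,40))
```

```text
top [[495.4, 257.0, 145.0], [494.5, 162.2, 145.0], [471.3, 162.7, 145.0], [472.1, 255.8, 145.0]] [483.3 209.4 145. ] [94.7 23.2 93.1]
scene [[473.4, 253.2, 145.0], [492.2, 253.4, 145.0], [493.5, 159.7, 145.0], [473.1, 163.2, 145.0]] [483.  207.4 145. ] [18.9 93.7 20.7]
[[492.75294041 160.82788318  40.        ]
 [471.45225338 161.08727613  40.        ]]
```

```bash
cat >> h.py <<'E'
def target_R(ang):  # tool x down, tool y (jaws) along angle ang in world xy
    x=np.array([0,0,-1.]); y=np.array([np.cos(ang),np.sin(ang),0]); return np.c_[x,y,np.cross(x,y)]
def delta(pos,ang=None):
    s=telemetry.read_state(); R0=R.from_euler("xyz",s["eef_rot"]).as_matrix(); p=s["eef_pos"]
    best=None
    if ang is None: rv=np.zeros(3)
    else:
        rv=min((R.from_matrix(R0.T@target_R(a)).as_rotvec() for a in(ang,ang+np.pi)),key=np.linalg.norm)
    sh=R0.T@(np.array(pos)-p)
    print("t",s["clock"],"pos",p.round(1),"jaw deg",np.degrees(np.arctan2(R0[1,1],R0[0,1])).round(1),"tilt",R0[:,0].round(3),"gap",round(s["finger_gap"],1),"F",s["wrist_force"].round(1),"j",s["joints"].round(2))
    print("ROW",(rv/np.pi).round(4).tolist(),(sh/300).round(4).tolist(),"deg",np.degrees(np.linalg.norm(rv)).round(1),"mm",np.linalg.norm(sh).round(1))
E
python3 - <<'E'
from h import *
delta([483,208,230],0.015)
E
```

```text
t 0.1 pos [237. 496. 213.] jaw deg 64.5 tilt [-0.001 -0.001 -1.   ] gap 93.8 F [-0.5  0.6  0.3] j [ 1.06  0.3   1.52  0.    1.32 -0.07]
ROW [0.3533, 0.0002, 0.0003] [-0.0564, -0.5128, 1.1538] deg 63.6 mm 379.2
```

```bash
python3 -m handwheel '[[0.353,0,0,-0.03,-0.25,0.58,0.6],[0.353,0,0,-0.03,-0.25,0.58,0.6],[0.353,0,0,-0.03,-0.25,0.58,0.6],[0.353,0,0,-0.03,-0.25,0.58,0.6],[0.353,0,0,-0.056,-0.5,0.99,0.6],[0.353,0,0,-0.056,-0.5,0.99,0.6],[0.353,0,0,-0.056,-0.51,0.99,0.6],[0.353,0,0,-0.056,-0.51,0.99,0.6]]' 20
python3 - <<'E'
from h import *
delta([483,208,125],0.015)
E
```

```text
clock: 1.1
eef_pos: [439.5, 229.0, 229.7]
eef_rot: [-0.717, 1.569, -2.274]
wrist_force: [-0.7, -0.0, -0.1]
finger_gap: 56.6
t 1.1 pos [439.5 229.  229.7] jaw deg 0.8 tilt [-0.001 -0.001 -1.   ] gap 56.6 F [-0.7 -0.  -0.1] j [ 0.41  0.17  1.65 -0.    1.33  0.39]
ROW [-0.0004, 0.0003, 0.0003] [0.349, 0.1445, 0.0715] deg 0.1 mm 115.3
```

```bash
python3 -m handwheel '[[0,0,0,0,0.1445,0.0715,0.6],[0,0,0,0,0.1445,0.0715,0.6],[0,0,0,0.17,0.1445,0.0715,0.6],[0,0,0,0.34,0.1445,0.0715,0.6],[0,0,0,0.34,0.1445,0.0715,0.6],[0,0,0,0.34,0.1445,0.0715,0.6]]' 20
python3 - <<'E'
from h import *
delta([483,208,125],0.015)
crop(camera("top"),110,155,150,112,5,"t1.png");crop(camera("scene"),190,115,130,100,6,"s1.png")
E
```

```text
clock: 1.85
eef_pos: [483.4, 209.0, 129.7]
eef_rot: [1.314, 1.57, -0.242]
wrist_force: [-0.5, 0.4, 0.2]
finger_gap: 56.5
t 1.85 pos [483.4 209.  129.7] jaw deg 0.8 tilt [ 0.001 -0.    -1.   ] gap 56.5 F [-0.5  0.4  0.2] j [ 0.34  0.33  1.68 -0.    1.12  0.32]
ROW [-0.0001, 0.0001, -0.0003] [0.0157, -0.0013, 0.0033] deg 0.1 mm 4.8
```

View pics/s1.png

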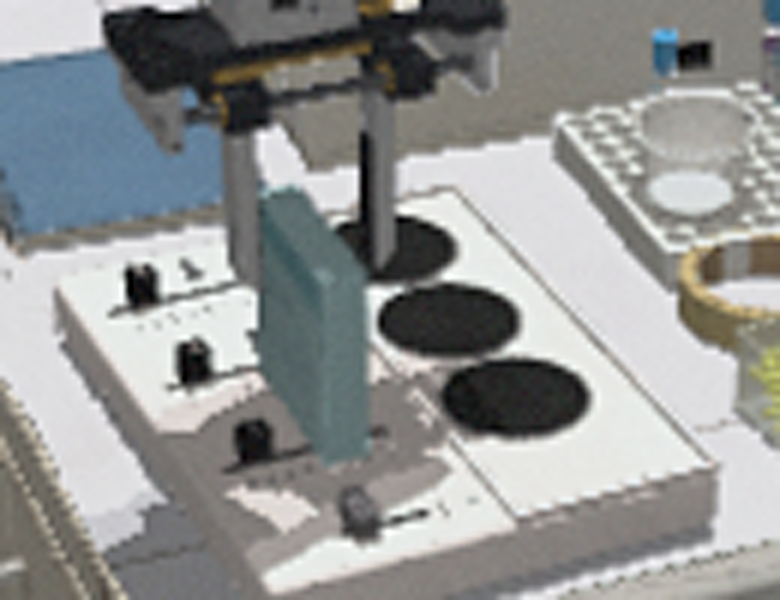

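```bash
python3 -m handwheel '[[0,0,0,0,0,0,0.2],[0,0,0,0,0,0,0.1],[0,0,0,0,0,0,0.1],[0,0,0,0,0,0,0.1],[0,0,0,0,0,0,0.1],[0,0,0,-0.15,0,0,0.1],[0,0,0,-0.4,0,0,0.1],[0,0,0,-0.4,0,0,0.1],[0,0,0,-0.4,0,0,0.1]]' 20
python3 - <<'E'
from h import *
delta([462,-62,230],0)
crop(camera("top"),110,155,150,112,5,"t2.png");crop(camera("scene"),190,115,130,100,6,"s2.png")
E
```

```text
clock: 3.08
eef_pos: [483.4, 208.7, 249.7]
eef_rot: [1.634, 1.568, 0.078]
wrist_force: [0.1, -0.2, -2.0]
finger_gap: 25.0
t 3.075 pos [483.4 208.7 249.7] jaw deg 0.8 tilt [ 0.003  0.    -1.   ] gap 25.0 F [ 0.1 -0.2 -2. ] j [ 0.34  0.22  1.54 -0.    1.38  0.32]
ROW [0.0046, -0.0001, -0.0008] [0.0654, -0.0846, 0.9013] deg 0.8 mm 272.3
```

View pics/s2.png

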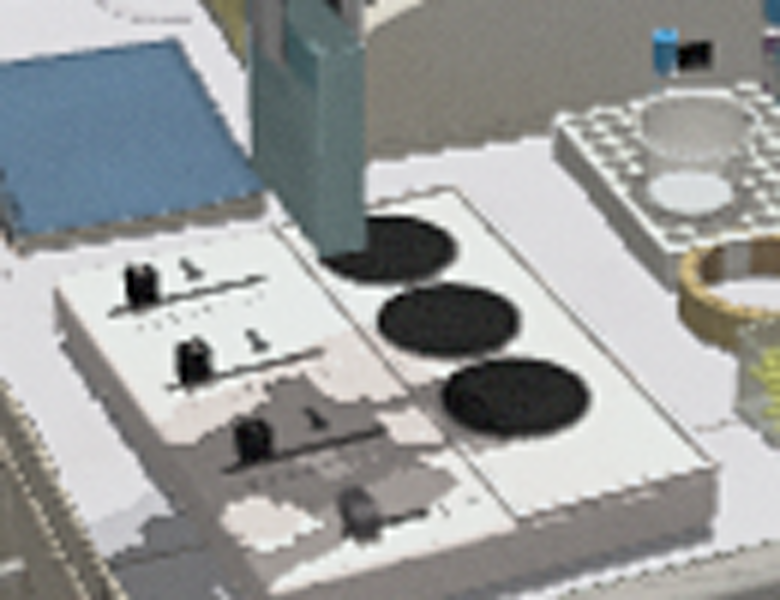

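View pics/t2.png

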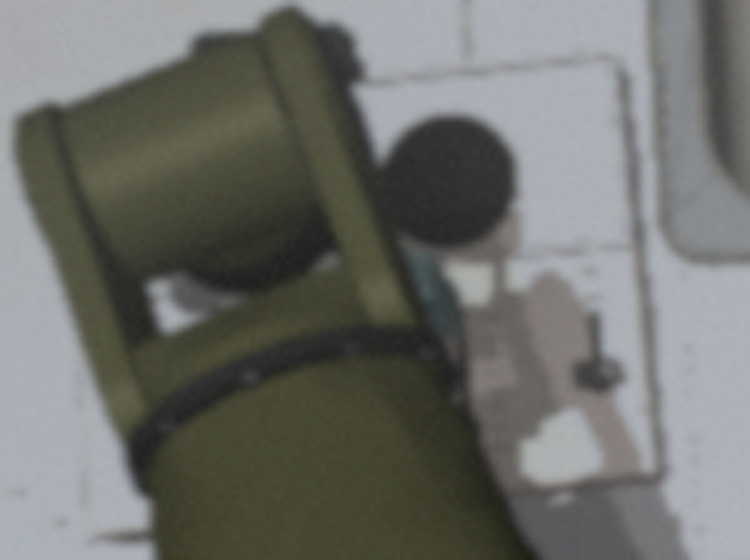

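```bash
python3 -m handwheel '[[0.004,0,0,0,-0.04,0.4,0.1],[0.004,0,0,0,-0.04,0.4,0.1],[0.004,0,0,0,-0.085,0.7,0.1],[0.004,0,0,0.1,-0.085,0.9,0.1],[0.004,0,0,0.3,-0.085,0.9,0.1],[0.004,0,0,0.3,-0.085,0.9,0.1],[0.004,0,0,0.4,-0.085,0.9,0.1],[0.004,0,0,0.4,-0.085,0.9,0.1]]' 20
python3 - <<'E'
from h import *
delta([462,-62,91],0)
crop(camera("top"),200,170,150,112,5,"t3.png");crop(camera("scene"),190,160,180,150,4,"s3.png")
E
```

```text
clock: 4.18
eef_pos: [460.6, -61.0, 127.4]
eef_rot: [-1.587, 1.567, 3.128]
wrist_force: [-0.0, -0.4, -0.4]
finger_gap: 25.5
t 4.175 pos [460.6 -61.  127.4] jaw deg 0.1 tilt [-0.004  0.    -1.   ] gap 25.5 F [-0.  -0.4 -0.4] j [-0.21  0.21  1.85 -0.    1.09 -0.21]
ROW [0.0008, -0.0, 0.0012] [0.1213, 0.005, 0.0034] deg 0.3 mm 36.4
```

View pics/s3.png

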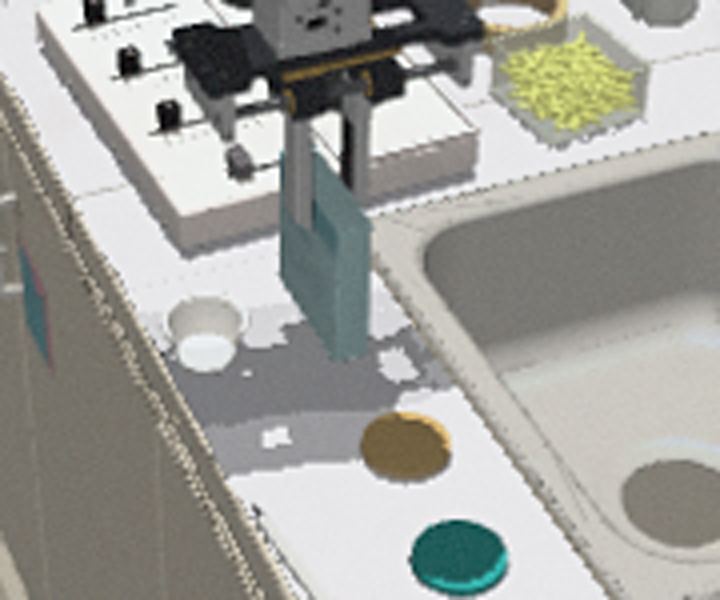

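View pics/t3.png

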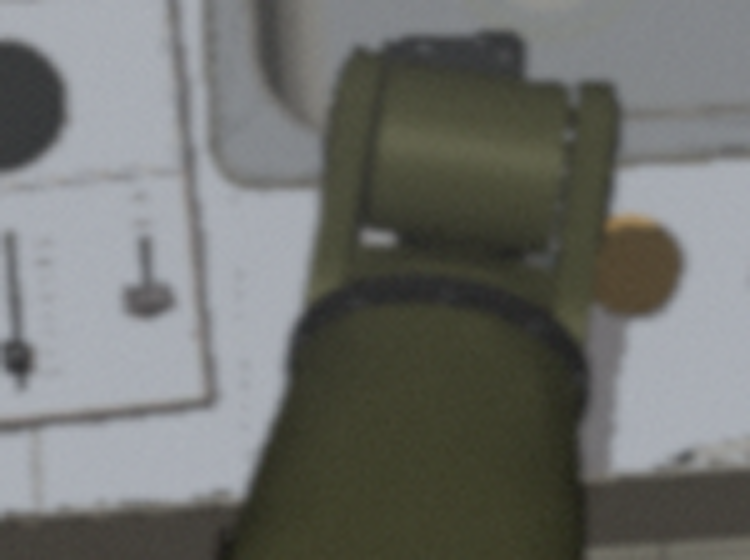

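```bash
python3 -m handwheel '[[0,0,0,0.08,0,0,0.1],[0,0,0,0.115,0,0,0.1],[0,0,0,0.123,0,0,0.1],[0,0,0,0.123,0,0,0.1],[0,0,0,0.123,0,0,0.1]]' 20; python3 -m handwheel '[[0,0,0,0,0,0,0.45],[0,0,0,0,0,0,0.45],[0,0,0,0,0,0,0.45],[0,0,0,0,0,0,0.45],[0,0,0,-0.2,0,0,0.5],[0,0,0,-0.4,0,0,0.6],[0,0,0,-0.4,0,0,0.9],[0,0,0,-0.4,0,0,0.9]]' 20
python3 - <<'E'
from h import *
delta([475,-161,12],0)
crop(camera("top"),200,170,220,112,3.4,"t4.png");crop(camera("scene"),190,160,180,200,3,"s4.png")
E
```

```text
clock: 4.9
eef_pos: [462.1, -61.4, 93.2]
eef_rot: [0.818, 1.569, -0.75]
wrist_force: [-0.6, -0.4, -0.7]
finger_gap: 25.6
clock: 5.9
eef_pos: [461.7, -61.2, 212.4]
eef_rot: [0.325, 1.57, -1.243]
wrist_force: [-0.3, 0.1, 0.4]
finger_gap: 72.9
t 5.9 pos [461.7 -61.2 212.4] jaw deg 0.2 tilt [ 0.    -0.001 -1.   ] gap 72.9 F [-0.3  0.1  0.4] j [-0.21  0.11  1.75 -0.    1.28 -0.21]
ROW [0.0008, 0.0003, -0.0001] [0.6683, 0.0434, 0.3321] deg 0.2 mm 224.2
```

View pics/s4.png

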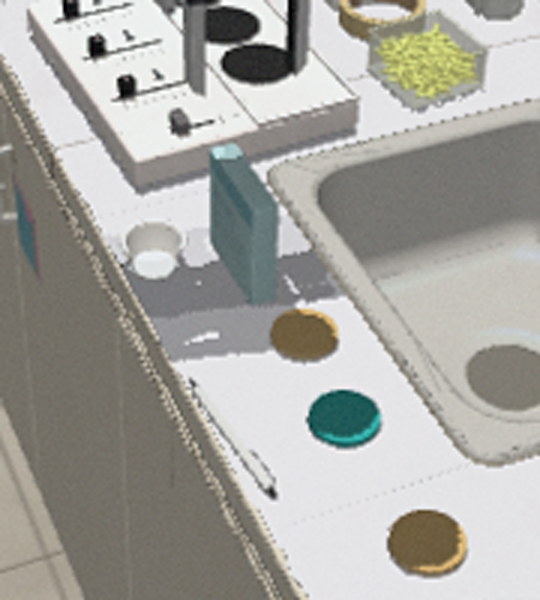

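View pics/t4.png

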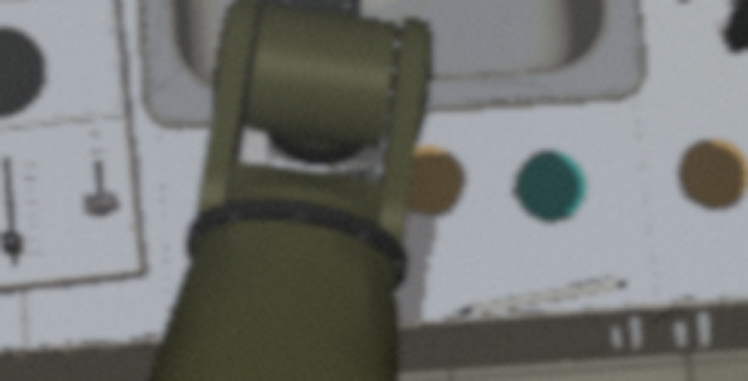

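```bash
cat >> h.py <<'E'
from scipy.optimize import least_squares
def sil(n,c,z0,r=32):
    a=np.linspace(0,2*np.pi,72); P=[np.c_[c[0]+rr*np.cos(a),c[1]+rr*np.sin(a),np.full(72,z0+h)] for rr,h in((r,16),(r,6),(r-2,0))]
    hull=cv2.convexHull(proj(n,np.vstack(P)).astype(np.float32)); return hull[:,0]
def meas(n,im,guess,z0=0,hue=(8,30),smin=60):
    hsv=cv2.cvtColor(np.ascontiguousarray(im),cv2.COLOR_RGB2HSV)
    m=((hsv[...,0]>=hue[0])&(hsv[...,0]<=hue[1])&(hsv[...,1]>=smin)).astype(np.uint8)
    u=proj(n,[[*guess,z0+8]])[0]; k,lab,st,ce=cv2.connectedComponentsWithStats(m)
    ok=[i for i in range(1,k) if st[i,4]>60]; 
    if not ok: return None
    i=min(ok,key=lambda i:np.linalg.norm(ce[i]-u))
    def cen(c): M=cv2.moments(sil(n,c,z0)); return np.array([M["m10"]/M["m00"],M["m01"]/M["m00"]]),M["m00"]
    o=least_squares(lambda c:cen(c)[0]-ce[i],guess)
    return o.x.round(1),st[i].tolist(),ce[i].round(1),"area exp",cen(o.x)[1].round(0)
E
python3 - <<'E'
from h import *
t=cv2.imread("pics/top0.png")[:,:,::-1];s=cv2.imread("pics/scene0.png")[:,:,::-1]
for g in([475,-161],[465,-397]):
    print(meas("top",t,g),meas("scene",s,g))
E
```

```text
Traceback (most recent call last):
  File "h.py", line 41, in meas
    return o.x.round(1),st[i].tolist(),ce[i].round(1),"area exp",cen(o.x)[1].round(0)
                                                                 ^^^^^^^^^^^^^^^^^
AttributeError: 'float' object has no attribute 'round'
```

```bash
sed -i 's/cen(o.x)\[1\].round(0)/round(cen(o.x)[1])/' h.py
python3 - <<'E'
from h import *
t=cv2.imread("pics/top0.png")[:,:,::-1];s=cv2.imread("pics/scene0.png")[:,:,::-1]
s2=camera("scene")
for g in([475,-161],[465,-397]):
    print(meas("top",t,g),meas("scene",s,g)); print(meas("scene",s2,g))
E
```

```text
(array([ 476.9, -156.3]), [316, 213, 19, 19, 273], array([325.3, 222.2]), 'area exp', 424) (array([ 474.1, -164.9]), [280, 263, 23, 17, 297], array([291.2, 270.8]), 'area exp', 447)
(array([ 474.1, -164.6]), [280, 263, 23, 17, 293], array([291.1, 270.7]), 'area exp', 447)
(array([ 466. , -392.8]), [401, 211, 19, 19, 278], array([410.1, 220.4]), 'area exp', 432) (array([ 463. , -399.9]), [320, 330, 26, 22, 443], array([332.2, 340.6]), 'area exp', 648)
(array([ 463.1, -399.8]), [320, 330, 26, 22, 443], array([332.2, 340.5]), 'area exp', 648)
```

Run:
```python
from h import *
s=camera("scene"); crop(s,310,320,46,40,16,"b.png")
```

```text
(no output)
```

View pics/b.png

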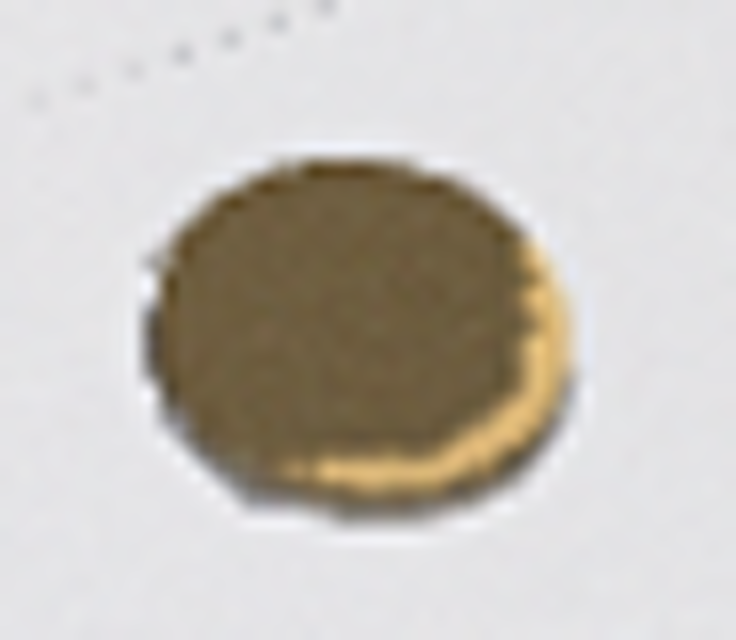

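Run:
```python
from h import *
b=lambda L,s,o:(np.array(L)+.5)/s-.5+o
print(unproj("scene",b([(350,115),(425,210),(500,320),(595,450)],5,[225,220]),0).round(0).tolist())
print(unproj("top",b([(240,30),(480,15)],4,[265,195]),0).round(0).tolist())
print("front edge",unproj("top",[[284,267.5],[404,259]],0).round(0).tolist())
for z in(3,5): print(z,unproj("top",[[325.6,222.5],[410.1,220.8]],z).round(1).tolist(),unproj("scene",[[291.3,271],[332.1,340.6]],z).round(1).tolist())
delta([475,-159,100],-0.0)
```

```text
[[534.0, -60.0, -0.0], [537.0, -144.0, 0.0], [535.0, -230.0, 0.0], [536.0, -324.0, 0.0]]
[[536.0, -161.0, 0.0], [536.0, -331.0, 0.0]]
front edge [[360.0, -34.0, 0.0], [361.0, -366.0, 0.0]]
3 [[477.4, -158.4, 3.0], [466.2, -394.8, 3.0]] [[476.8, -160.3, 3.0], [465.6, -395.9, 3.0]]
5 [[477.0, -158.2, 5.0], [465.8, -394.3, 5.0]] [[475.8, -162.2, 5.0], [464.7, -397.3, 5.0]]
t 6.1 pos [461.6 -61.2 212. ] jaw deg 0.2 tilt [-0.001 -0.001 -1.   ] gap 84.1 F [ 0.1 -0.1  0.1] j [-0.21  0.11  1.75 -0.    1.28 -0.21]
ROW [0.0008, 0.0002, 0.0003] [0.3736, 0.0441, 0.3259] deg 0.2 mm 149.3
```

```bash
python3 -m handwheel '[[0,0,0,0,0.049,0.328,0.85],[0,0,0,0,0.049,0.328,0.85],[0,0,0,0,0.049,0.328,0.85],[0,0,0,0.2,0.049,0.328,0.85],[0,0,0,0.4,0.049,0.328,0.85],[0,0,0,0.5,0.049,0.328,0.85],[0,0,0,0.5,0.049,0.328,0.85],[0,0,0,0.5,0.049,0.328,0.85]]' 20
python3 - <<'E'
from h import *
delta([476.5,-159.5,12],-0.0)
s=camera("scene");crop(s,240,200,120,100,6,"s5.png");print(meas("scene",s,[475,-162]))
E
```

```text
clock: 7.1
eef_pos: [477.0, -159.5, 63.3]
eef_rot: [0.279, 1.57, -1.289]
wrist_force: [-0.1, -0.1, 1.1]
finger_gap: 79.7
t 7.1 pos [ 477.  -159.5   63.3] jaw deg 0.2 tilt [ 0.    -0.001 -1.   ] gap 79.7 F [-0.1 -0.1  1.1] j [-0.4   0.38  1.8  -0.    0.96 -0.4 ]
ROW [0.001, 0.0004, -0.0001] [0.171, -0.0018, -0.0002] deg 0.2 mm 51.3
(array([ 474. , -164.6]), [280, 263, 23, 16, 293], array([291.1, 270.7]), 'area exp', 447)
```

View pics/s5.png

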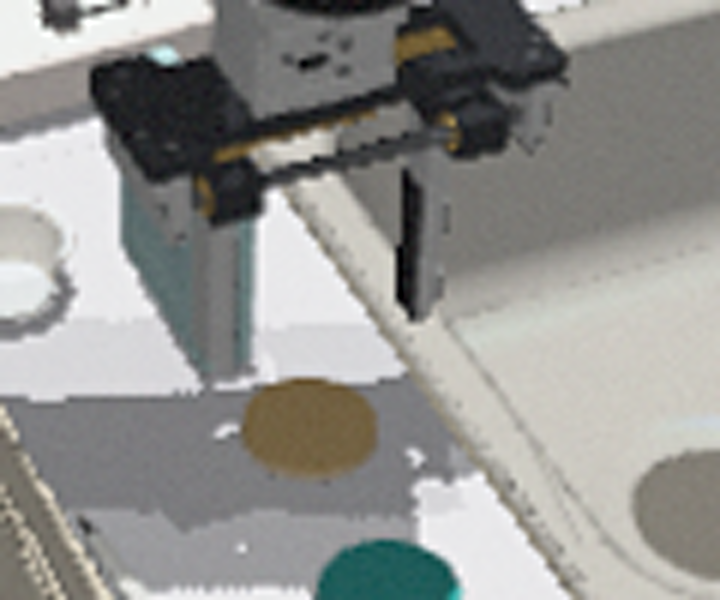

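```bash
python3 -m handwheel '[[0,0,0,0.1,0,0,0.85],[0,0,0,0.16,0,0,0.85],[0,0,0,0.171,0,0,0.85],[0,0,0,0.171,0,0,0.85],[0,0,0,0.171,0,0,0.5],[0,0,0,0.171,0,0,0.5],[0,0,0,0.171,0,0,0.5],[0,0,0,0.171,0,0,0.5],[0,0,0,0.171,0,0,0.5]]' 8
python3 - <<'E'
from h import *
delta([476.5,-159.5,200],-0.0)
s=camera("scene");crop(s,240,200,120,100,6,"s6.png")
E
```

```text
clock: 8.28
eef_pos: [477.6, -159.9, 12.9]
eef_rot: [0.827, 1.568, -0.741]
wrist_force: [-1.1, 1.5, 6.3]
finger_gap: 63.5
t 8.275 pos [ 477.6 -159.9   12.9] jaw deg 0.2 tilt [ 0.002 -0.002 -1.   ] gap 63.5 F [-1.1  1.5  6.3] j [-0.4   0.47  1.82 -0.    0.85 -0.4 ]
ROW [0.0009, 0.0006, -0.0006] [-0.6237, -0.0024, -0.0001] deg 0.2 mm 187.1
```

View pics/s6.png

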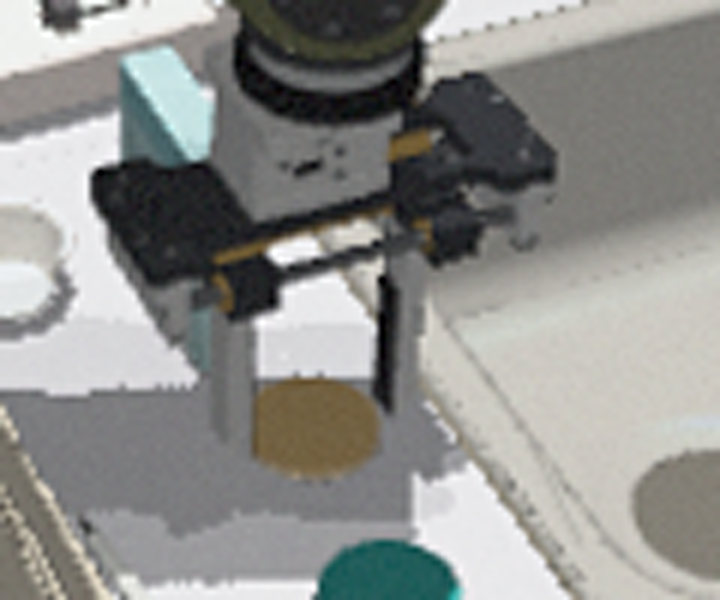

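```bash
python3 -m handwheel '[[0,0,0,-0.1,0,0,0.5],[0,0,0,-0.3,0,0,0.5],[0,0,0,-0.5,0,0,0.5],[0,0,0,-0.62,0.05,-0.2,0.5],[0,0,0,-0.62,0.1,-0.4,0.5],[0,0,0,-0.62,0.1,-0.6,0.5],[0,0,0,-0.62,0.15,-0.7,0.5],[0,0,0,-0.62,0.2,-0.8,0.5],[0,0,0,-0.62,0.25,-0.9,0.5]]'
python3 - <<'E'
from h import *
delta([580.5,264.8,100],0.04)
E
```

```text
clock: 9.45
eef_pos: [551.7, 111.9, 198.6]
eef_rot: [0.827, 1.568, -0.74]
wrist_force: [0.2, -0.4, -0.3]
finger_gap: 63.6
t 9.45 pos [551.7 111.9 198.6] jaw deg 0.2 tilt [ 0.002 -0.002 -1.   ] gap 63.6 F [ 0.2 -0.4 -0.3] j [ 0.14  0.34  1.5  -0.    1.3   0.13]
ROW [-0.0117, 0.0006, -0.0006] [0.328, 0.0971, -0.5099] deg 2.1 mm 184.2
```

```bash
python3 -m handwheel '[[-0.0117,0,0,0,0.097,-0.3,0.5],[-0.0117,0,0,0,0.097,-0.51,0.5],[-0.0117,0,0,0.1,0.097,-0.51,0.5],[-0.0117,0,0,0.3,0.097,-0.51,0.5],[-0.0117,0,0,0.4,0.097,-0.51,0.5],[-0.0117,0,0,0.4,0.097,-0.51,0.5],[-0.0117,0,0,0.4,0.097,-0.51,0.5]]'
python3 - <<'E'
from h import *
delta([580.5,264.8,54],0.04)
s=camera("scene");crop(s,190,110,130,100,6,"s7.png")
t=camera("top");crop(t,110,155,150,112,5,"t7.png")
E
```

```text
clock: 10.32
eef_pos: [581.3, 265.0, 80.2]
eef_rot: [1.275, 1.567, -0.256]
wrist_force: [0.2, -1.4, -0.2]
finger_gap: 63.2
t 10.325 pos [581.3 265.   80.2] jaw deg 2.3 tilt [ 0.004 -0.001 -1.   ] gap 63.2 F [ 0.2 -1.4 -0.2] j [ 0.37  0.62  1.38 -0.    1.14  0.33]
ROW [-0.0, 0.0004, -0.0013] [0.0873, -0.0029, 0.0003] deg 0.2 mm 26.2
```

View pics/s7.png

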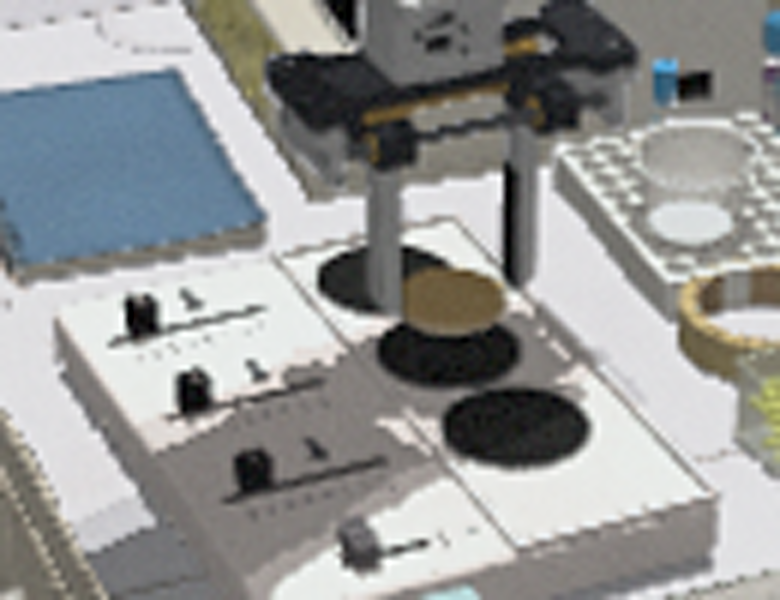

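View pics/t7.png

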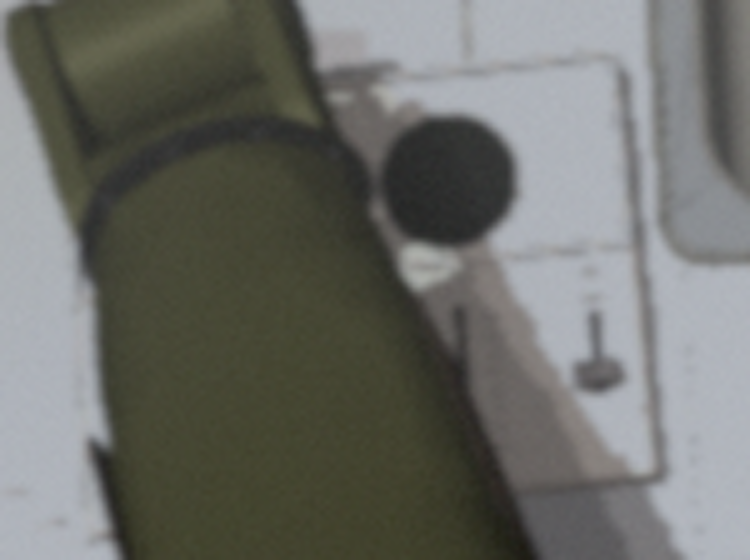

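```bash
python3 -m handwheel '[[0,0,0,0.05,-0.003,0,0.5],[0,0,0,0.08,-0.003,0,0.5],[0,0,0,0.088,-0.003,0,0.5],[0,0,0,0.088,-0.003,0,0.5]]'
python3 - <<'E'
from h import *
delta([580.5,264.8,54],0.04)
s=camera("scene");crop(s,230,140,80,60,10,"s8.png")
E
```

```text
clock: 10.92
eef_pos: [580.6, 264.9, 53.9]
eef_rot: [1.338, 1.566, -0.193]
wrist_force: [1.1, 0.9, 0.4]
finger_gap: 63.4
t 10.925 pos [580.6 264.9  53.9] jaw deg 2.3 tilt [ 0.004 -0.001 -1.   ] gap 63.4 F [1.1 0.9 0.4] j [ 0.37  0.65  1.4  -0.    1.09  0.33]
ROW [-0.0, 0.0003, -0.0014] [-0.0005, -0.0002, 0.0004] deg 0.3 mm 0.2
```

View pics/s8.png

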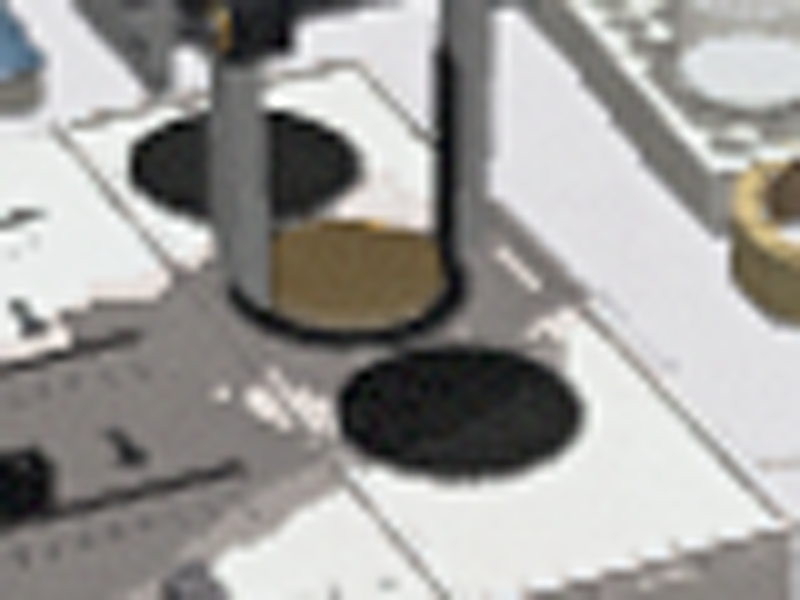

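```bash
python3 -m handwheel '[[0,0,0,0.002,0,0,0.8],[0,0,0,0.002,0,0,0.8],[0,0,0,0.002,0,0,0.8],[0,0,0,-0.1,0,0,0.8],[0,0,0,-0.3,0,0.1,0.8],[0,0,0,-0.5,0,0.4,0.8],[0,0,0,-0.5,0,0.8,0.8],[0,0,0,-0.5,0,0.9,0.8],[0,0,0,-0.5,0,0.95,0.8],[0,0,0,-0.5,0,0.95,0.8],[0,0,0,-0.5,0,0.95,0.8],[0,0,0,-0.5,0,0.95,0.8]]'
python3 - <<'E'
from h import *
delta([465.7,-395.5,60],1.57)
s=camera("scene");crop(s,190,110,130,100,6,"s9.png");print(meas("scene",s,[465,-398]),meas("scene",s,[580,265],40))
t=camera("top");crop(t,110,155,150,112,5,"t9.png");print(meas("top",t,[465,-398]),meas("top",t,[580,265],40))
E
```

```text
clock: 12.48
eef_pos: [591.3, -18.2, 204.1]
eef_rot: [1.441, 1.566, -0.088]
wrist_force: [-0.3, 0.5, -0.7]
finger_gap: 75.0
t 12.475 pos [591.3 -18.2 204.1] jaw deg 2.4 tilt [ 0.004 -0.    -1.   ] gap 75.0 F [-0.3  0.5 -0.7] j [-0.09  0.4   1.41  0.    1.33 -0.13]
ROW [-0.4866, 0.0012, -0.001] [0.4789, -0.4721, 1.2392] deg 87.6 mm 423.0
(array([ 463.1, -399.9]), [320, 330, 26, 22, 442], array([332.2, 340.5]), 'area exp', 648) (array([576.9, 256.4]), [255, 162, 20, 11, 169], array([264.4, 167. ]), 'area exp', 252)
(array([ 466. , -392.8]), [401, 211, 19, 19, 276], array([410.1, 220.4]), 'area exp', 432) (array([582.2, 266.9]), [159, 183, 21, 20, 313], array([169. , 192.3]), 'area exp', 443)
```

View pics/s9.png

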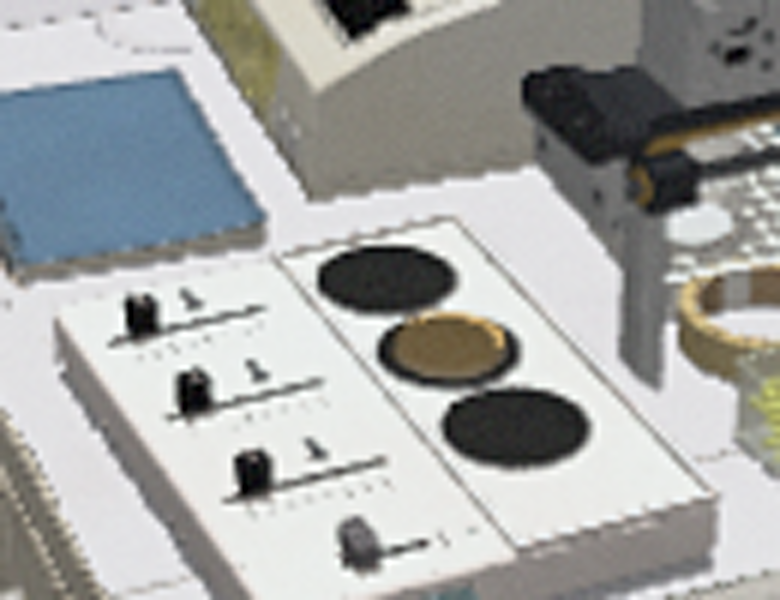

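View pics/t9.png

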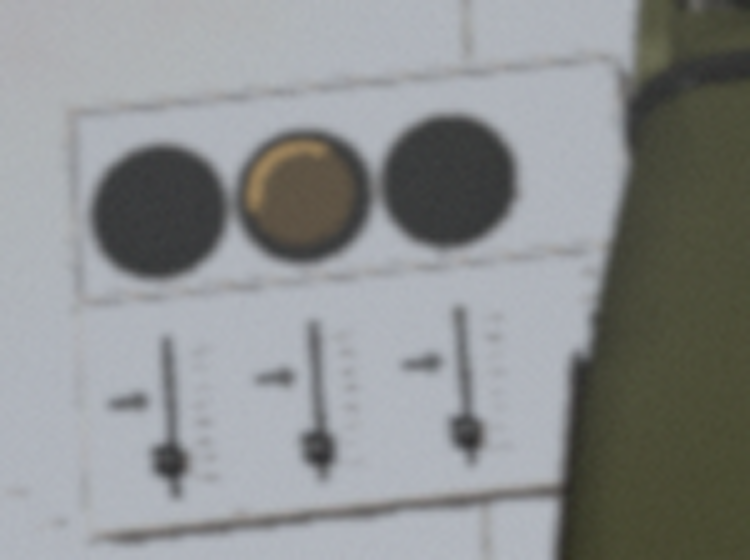

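```bash
python3 - <<'E'
from h import *
delta([466,-396,60],0)
E
python3 -m handwheel '[[0,0,0,0,0,0.4,0.85],[0,0,0,0,-0.1,0.6,0.85],[0,0,0,0,-0.2,0.7,0.85],[0,0,0,0,-0.3,0.8,0.85],[0,0,0,0,-0.4,0.9,0.85],[0,0,0,0,-0.4,1,0.85],[0,0,0,0,-0.4,1,0.85]]'
python3 - <<'E'
from h import *
delta([466,-396,60],0)
E
```

```text
t 12.575 pos [591.3 -18.1 204.1] jaw deg 2.4 tilt [ 0.004 -0.001 -1.   ] gap 75.4 F [-0.  -0.1  1.4] j [-0.09  0.4   1.41 -0.    1.33 -0.13]
ROW [0.0133, 0.0002, -0.0014] [0.4792, -0.4721, 1.2408] deg 2.4 mm 423.4
clock: 13.45
eef_pos: [484.0, -323.4, 203.5]
eef_rot: [1.438, 1.566, -0.092]
wrist_force: [-0.1, 0.1, -0.4]
finger_gap: 79.7
t 13.45 pos [ 484.  -323.4  203.5] jaw deg 2.3 tilt [ 0.004 -0.    -1.   ] gap 79.7 F [-0.1  0.1 -0.4] j [-0.65  0.38  1.44  0.    1.32 -0.69]
ROW [0.013, 0.0002, -0.0014] [0.4782, -0.0718, 0.2391] deg 2.3 mm 161.8
```

```bash
python3 -m handwheel '[[0.013,0,-0.0014,0,-0.072,0.239,0.85],[0.013,0,-0.0014,0,-0.072,0.239,0.85],[0.013,0,-0.0014,0.2,-0.072,0.239,0.85],[0.013,0,-0.0014,0.4,-0.072,0.239,0.85],[0.013,0,-0.0014,0.478,-0.072,0.239,0.85],[0.013,0,-0.0014,0.478,-0.072,0.239,0.85],[0.013,0,-0.0014,0.478,-0.072,0.239,0.85]]'
python3 - <<'E'
from h import *
delta([466,-396,12.5],0)
s=camera("scene");crop(s,270,260,120,100,6,"s10.png");print(meas("scene",s,[465,-398]))
E
```

```text
clock: 14.32
eef_pos: [467.0, -395.6, 61.6]
eef_rot: [0.664, 1.569, -0.905]
wrist_force: [-0.7, 0.3, 0.5]
finger_gap: 79.9
t 14.325 pos [ 467.  -395.6   61.6] jaw deg 0.1 tilt [ 0.001 -0.002 -1.   ] gap 79.9 F [-0.7  0.3  0.5] j [-0.76  0.59  1.48 -0.    1.07 -0.76]
ROW [0.0004, 0.0006, -0.0004] [0.1638, -0.0037, 0.001] deg 0.1 mm 49.2
(array([ 463.3, -399.4]), [320, 330, 26, 22, 451], array([332.2, 340.4]), 'area exp', 648)
```

View pics/s10.png

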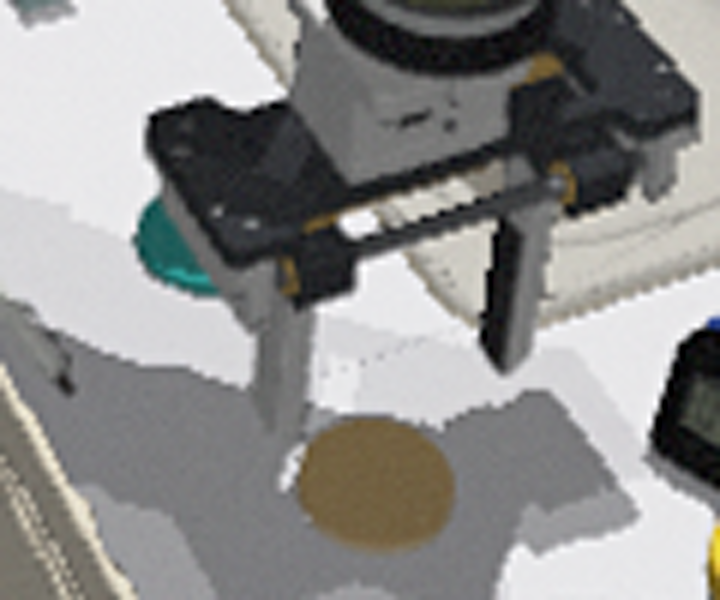

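```bash
python3 -m handwheel '[[0,0,0,0.1,-0.004,0,0.85],[0,0,0,0.155,-0.004,0,0.85],[0,0,0,0.163,-0.004,0,0.85],[0,0,0,0.163,-0.004,0,0.85],[0,0,0,0.163,-0.004,0,0.5],[0,0,0,0.163,-0.004,0,0.5],[0,0,0,0.163,-0.004,0,0.5],[0,0,0,0.163,-0.004,0,0.5]]' 8
python3 - <<'E'
from h import *
delta([466,-396,213],0)
s=camera("scene");crop(s,270,260,120,100,6,"s11.png")
E
```

```text
clock: 15.38
eef_pos: [466.1, -396.2, 13.5]
eef_rot: [0.71, 1.567, -0.86]
wrist_force: [-0.6, 1.7, 6.6]
finger_gap: 63.9
t 15.375 pos [ 466.1 -396.2   13.5] jaw deg 0.0 tilt [ 0.002 -0.003 -1.   ] gap 63.9 F [-0.6  1.7  6.6] j [-0.76  0.66  1.5  -0.    0.98 -0.76]
ROW [0.0003, 0.0009, -0.0008] [-0.665, 0.0014, 0.0012] deg 0.2 mm 199.5
```

View pics/s11.png

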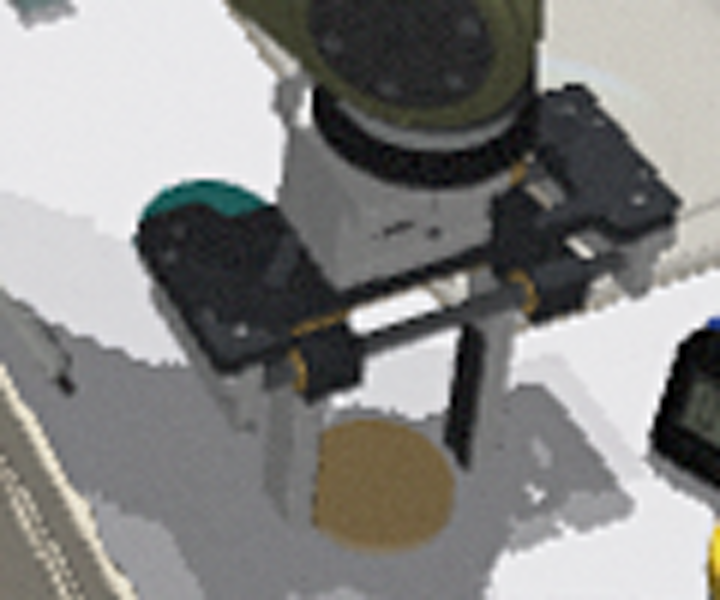

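```bash
python3 -m handwheel '[[0,0,0,-0.1,0,0,0.5],[0,0,0,-0.3,0,0,0.5],[0,0,0,-0.5,0,0,0.5],[0,0,0,-0.65,0,-0.2,0.5],[0,0,0,-0.65,0.1,-0.4,0.5],[0,0,0,-0.65,0.1,-0.6,0.5],[0,0,0,-0.65,0.2,-0.8,0.5],[0,0,0,-0.65,0.2,-1,0.5],[0,0,0,-0.65,0.2,-1,0.5],[0,0,0,-0.65,0.2,-1,0.5]]'
python3 - <<'E'
from h import *
delta([583.6,183.7,180],0.04)
E
```

```text
clock: 16.68
eef_pos: [525.4, -95.5, 207.8]
eef_rot: [0.679, 1.567, -0.889]
wrist_force: [0.4, -0.4, 1.0]
finger_gap: 63.4
t 16.675 pos [525.4 -95.5 207.8] jaw deg 0.1 tilt [ 0.002 -0.003 -1.   ] gap 63.4 F [ 0.4 -0.4  1. ] j [-0.25  0.27  1.58 -0.    1.3  -0.25]
ROW [-0.0121, 0.0009, -0.0007] [0.0905, 0.1957, -0.9307] deg 2.2 mm 286.6
```

```bash
python3 -m handwheel '[[-0.012,0.001,-0.0007,0,0.1,-0.4,0.5],[-0.012,0.001,-0.0007,0,0.19,-0.7,0.5],[-0.012,0.001,-0.0007,0,0.195,-0.93,0.5],[-0.012,0.001,-0.0007,0,0.195,-0.931,0.5],[-0.012,0.001,-0.0007,0,0.195,-0.931,0.5],[-0.012,0.001,-0.0007,0.2,0.195,-0.931,0.5],[-0.012,0.001,-0.0007,0.4,0.195,-0.931,0.5],[-0.012,0.001,-0.0007,0.44,0.195,-0.931,0.5],[-0.012,0.001,-0.0007,0.44,0.195,-0.931,0.5],[-0.012,0.001,-0.0007,0.44,0.195,-0.931,0.5]]'
python3 - <<'E'
from h import *
delta([583.6,183.7,54.3],0.04)
s=camera("scene");crop(s,230,140,80,60,10,"s12.png")
E
```

```text
clock: 17.92
eef_pos: [585.1, 183.3, 77.8]
eef_rot: [1.813, 1.567, 0.281]
wrist_force: [0.4, 0.6, 0.1]
finger_gap: 63.5
t 17.925 pos [585.1 183.3  77.8] jaw deg 2.2 tilt [ 0.004  0.001 -1.   ] gap 63.5 F [0.4 0.6 0.1] j [0.24 0.57 1.46 0.   1.1  0.2 ]
ROW [-0.0003, -0.0003, -0.0012] [0.0784, -0.0052, -0.0014] deg 0.2 mm 23.6
```

View pics/s12.png

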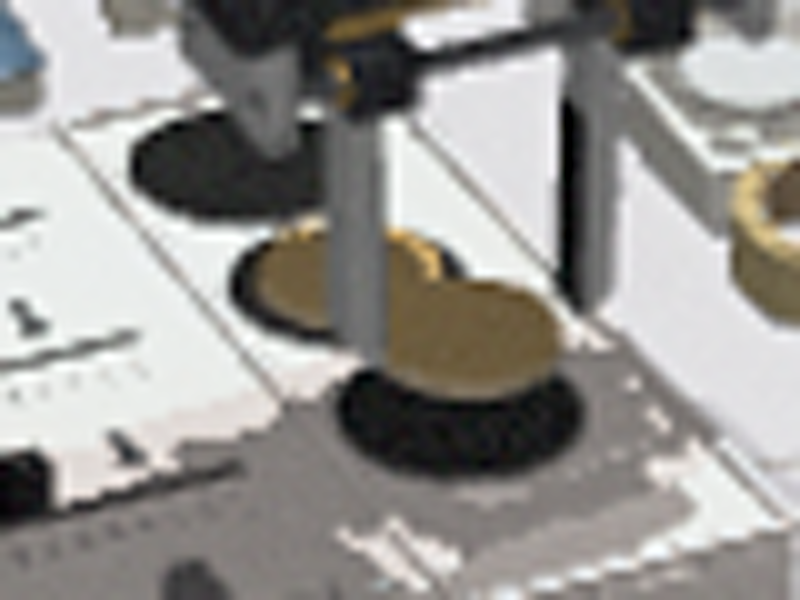

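```bash
python3 -m handwheel '[[0,0,0,0.05,-0.005,-0.001,0.5],[0,0,0,0.075,-0.005,-0.001,0.5],[0,0,0,0.08,-0.005,-0.001,0.5],[0,0,0,0.08,-0.005,-0.001,0.5],[0,0,0,0.08,-0.005,-0.001,0.8],[0,0,0,0.08,-0.005,-0.001,0.8],[0,0,0,0.08,-0.005,-0.001,0.8],[0,0,0,-0.05,0,0,0.8],[0,0,0,-0.3,0,0,0.8],[0,0,0,-0.45,0,0.3,0.7],[0,0,0,-0.45,0,0.6,0.7],[0,0,0,-0.45,0,0.9,0.7]]'
python3 - <<'E'
from h import *
delta([590,-80,200],0.04)
s=camera("scene");crop(s,190,110,130,100,6,"s13.png")
t=camera("top");crop(t,110,155,150,112,5,"t13.png")
E
```

```text
clock: 19.48
eef_pos: [591.4, 5.4, 206.3]
eef_rot: [1.709, 1.565, 0.178]
wrist_force: [1.6, -0.2, -0.2]
finger_gap: 66.1
t 19.475 pos [591.4   5.4 206.3] jaw deg 2.3 tilt [ 0.005  0.001 -1.   ] gap 66.1 F [ 1.6 -0.2 -0.2] j [-0.05  0.39  1.41  0.    1.33 -0.09]
ROW [-0.0, -0.0002, -0.0017] [0.0205, -0.0161, 0.2843] deg 0.3 mm 85.6
```

View pics/s13.png

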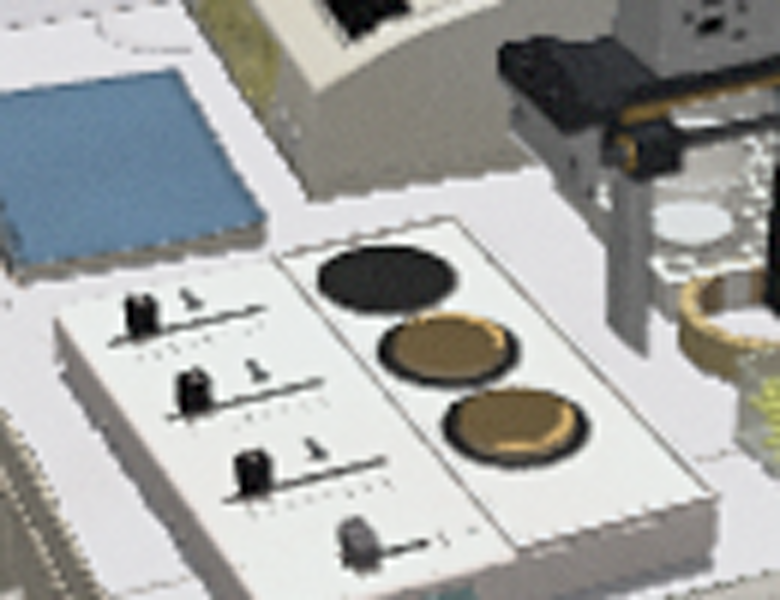

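View pics/t13.png

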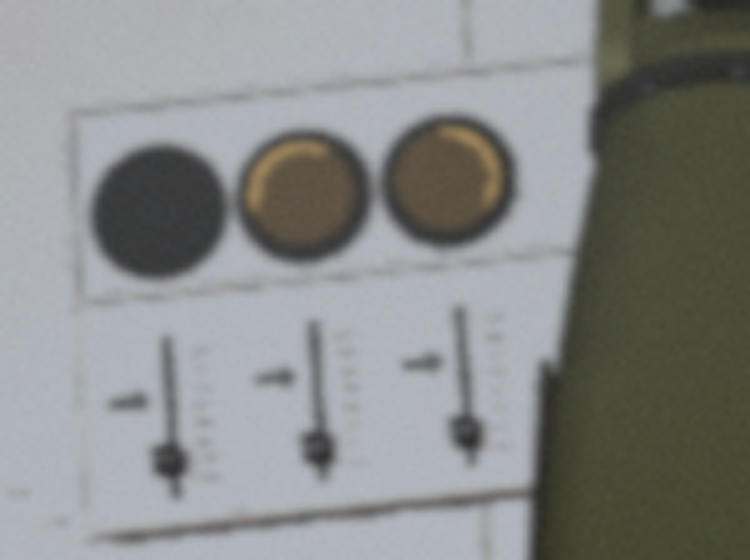

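Run:
```python
from h import *
T=np.mean([camera("top").astype(float) for _ in range(6)],0).astype(np.uint8)
S=np.mean([camera("scene").astype(float) for _ in range(6)],0).astype(np.uint8)
cv2.imwrite("pics/Tavg.png",T[:,:,::-1]);cv2.imwrite("pics/Savg.png",S[:,:,::-1])
crop(T,128,212,80,46,10,"tp.png");crop(S,205,150,60,45,13,"sp.png")
```

```text
(no output)
```

View pics/tp.png

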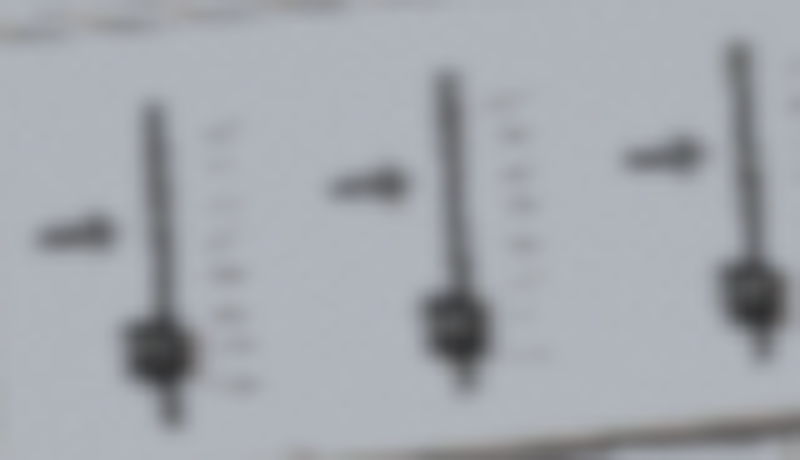

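View pics/sp.png

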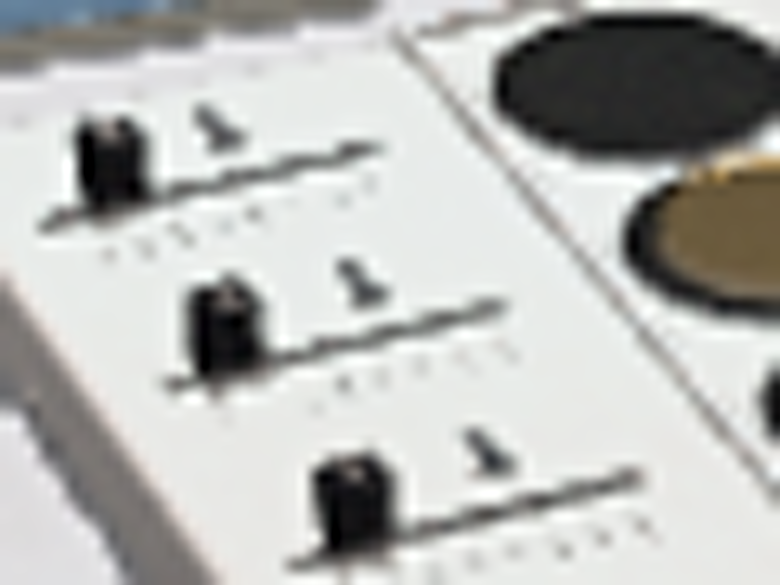

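```bash
cat > pan.py <<'E'
from h import *
b=lambda L,s,o:(np.array(L)+.5)/s-.5+np.array(o)
D={"top":(10,[128,212],dict(p=[(38,242),(115,231),(332,191),(408,182),(626,162),(704,152)],t=[(173,425),(153,105),(468,392),(446,75),(765,358),(738,45)],g=[(160,345),(453,320),(750,291)])),
"scene":(13,[205,150],dict(p=[(203,108),(242,142),(345,265),(385,300),(473,432),(513,470)],t=[(40,228),(378,147),(165,385),(502,305),(290,567),(640,475)],g=[(110,130),(229,293),(352,468)]))}
if __name__=="__main__":
  for n,(s,o,d) in D.items():
    P=unproj(n,b(d["p"],s,o),41)[:,:2];Tk=unproj(n,b(d["t"],s,o),40)[:,:2];G=unproj(n,b(d["g"],s,o),62)[:,:2]
    v=Tk[1::2]-Tk[::2]; print(n,"track len",np.linalg.norm(v,axis=1).round(1),"yaw",np.arctan2(v[:,1],v[:,0]).round(3))
    print(" near ends",Tk[::2].round(1).tolist(),"far",Tk[1::2].round(1).tolist())
    pv=P[1::2]-P[::2]; print(" pointer len",np.linalg.norm(pv,axis=1).round(1),"mid",((P[1::2]+P[::2])/2).round(1).tolist())
    print(" grips",G.round(1).tolist())
E
python3 pan.py
```

```text
top track len [88.2 87.5 86.7] yaw [0.046 0.042 0.047]
 near ends [[418.1, 338.6], [421.7, 258.9], [425.5, 178.5]] far [[506.2, 342.7], [509.1, 262.6], [512.0, 182.6]]
 pointer len [21.  20.7 21.3] mid [[471.2, 363.7], [479.5, 283.8], [482.2, 203.5]]
 grips [[436.9, 336.2], [438.3, 258.1], [440.7, 178.7]]
scene track len [88.6 85.3 86.8] yaw [0.058 0.036 0.056]
 near ends [[416.6, 335.3], [422.5, 258.3], [424.6, 176.8]] far [[505.1, 340.4], [507.7, 261.3], [511.3, 181.6]]
 pointer len [19.3 18.6 18.4] mid [[472.5, 363.0], [480.4, 281.5], [483.0, 202.2]]
 grips [[436.2, 337.3], [438.9, 257.4], [440.6, 178.0]]
```

Run:
```python
from h import *
delta([440.7,178.4,100],0.044)
```

```text
t 20.175 pos [591.3   7.5 205. ] jaw deg 2.3 tilt [ 0.004  0.001 -1.   ] gap 66.1 F [ 0.5  0.2 -0.5] j [-0.05  0.4   1.41  0.    1.33 -0.09]
ROW [-0.0013, -0.0003, -0.0012] [0.3489, -0.4803, -0.589] deg 0.3 mm 250.9
```

```bash
python3 -m handwheel '[[0,0,-0.001,0,-0.24,-0.3,0.42],[0,0,-0.001,0,-0.48,-0.589,0.42],[0,0,-0.001,0,-0.48,-0.589,0.42],[0,0,-0.001,0,-0.48,-0.589,0.42],[0,0,-0.001,0.1,-0.48,-0.589,0.42],[0,0,-0.001,0.3,-0.48,-0.589,0.42],[0,0,-0.001,0.4,-0.48,-0.589,0.42],[0,0,-0.001,0.4,-0.48,-0.589,0.42],[0,0,-0.001,0.4,-0.48,-0.589,0.42]]'
python3 - <<'E'
from h import *
delta([440.7,178.4,53],0.044)
s=camera("scene");crop(s,190,135,100,75,8,"s14.png")
E
```

```text
clock: 21.3
eef_pos: [441.6, 178.7, 86.1]
eef_rot: [2.146, 1.568, 0.615]
wrist_force: [-0.3, 0.2, -0.0]
finger_gap: 39.3
t 21.3 pos [441.6 178.7  86.1] jaw deg 2.3 tilt [ 0.002  0.002 -1.   ] gap 39.3 F [-0.3  0.2 -0. ] j [0.31 0.29 1.86 0.   0.99 0.27]
ROW [-0.0013, -0.0004, -0.0007] [0.1102, -0.0031, 0.0009] deg 0.3 mm 33.1
```

View pics/s14.png

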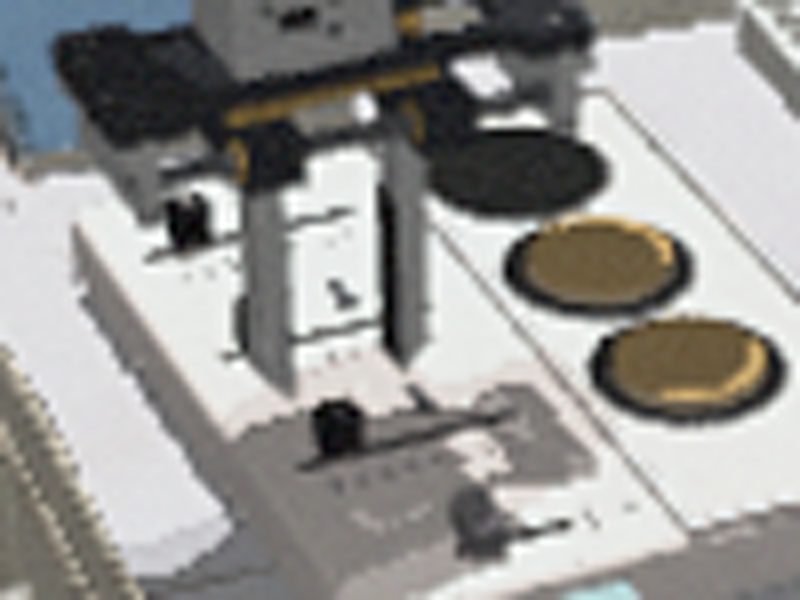

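```bash
python3 -m handwheel '[[0,0,0,0.06,-0.003,0.001,0.42],[0,0,0,0.1,-0.003,0.001,0.42],[0,0,0,0.11,-0.003,0.001,0.42],[0,0,0,0.11,-0.003,0.001,0.42],[0,0,0,0.11,-0.003,0.001,0.1],[0,0,0,0.11,-0.003,0.001,0.1],[0,0,0,0.11,-0.003,0.001,0.1],[0,0,0,0.11,-0.003,0.001,0.1]]' 12
python3 - <<'E'
from h import *
delta([483.4,180.5,53],0.044)
s=camera("scene");crop(s,190,135,100,75,8,"s15.png")
E
```

```text
clock: 22.35
eef_pos: [441.0, 178.5, 53.4]
eef_rot: [2.066, 1.567, 0.535]
wrist_force: [-0.9, 0.7, 3.1]
finger_gap: 15.8
t 22.35 pos [441.  178.5  53.4] jaw deg 2.3 tilt [ 0.003  0.002 -1.   ] gap 15.8 F [-0.9  0.7  3.1] j [0.31 0.34 1.88 0.   0.91 0.27]
ROW [-0.0013, -0.0005, -0.001] [0.0019, 0.1415, -0.0011] deg 0.3 mm 42.5
```

View pics/s15.png

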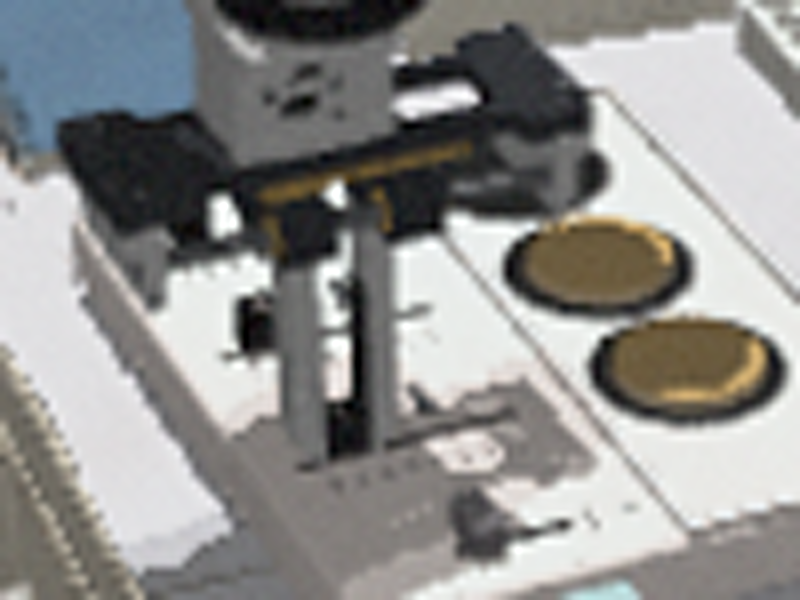

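```bash
python3 -m handwheel '[[0,0,0,0,0.05,0,0.1],[0,0,0,0,0.1,0,0.1],[0,0,0,0,0.13,0,0.1],[0,0,0,0,0.142,0,0.1],[0,0,0,0,0.142,0,0.1],[0,0,0,0,0.142,0,0.1]]'
python3 - <<'E'
from h import *
delta([483.4,180.5,53],0.044)
E
```

```text
clock: 23.15
eef_pos: [483.4, 180.2, 53.5]
eef_rot: [2.054, 1.567, 0.523]
wrist_force: [1.4, 1.3, -3.1]
finger_gap: 15.9
t 23.15 pos [483.4 180.2  53.5] jaw deg 2.3 tilt [ 0.003  0.002 -1.   ] gap 15.9 F [ 1.4  1.3 -3.1] j [0.29 0.42 1.77 0.   0.95 0.24]
ROW [-0.0013, -0.0006, -0.0011] [0.0017, 0.0001, -0.0011] deg 0.3 mm 0.6
```

Open, lift, and shift to fader 1.

```bash
python3 -m handwheel '[[0,0,0,0,0,0,0.42],[0,0,0,0,0,0,0.42],[0,0,0,0,0,0,0.42],[0,0,0,-0.1,0,0,0.42],[0,0,0,-0.18,0,0,0.42],[0,0,0,-0.18,-0.15,-0.26,0.42],[0,0,0,-0.18,-0.15,-0.26,0.42],[0,0,0,-0.18,-0.15,-0.26,0.42],[0,0,0,-0.18,-0.15,-0.26,0.42]]'
python3 - <<'E'
from h import *
delta([438.6,257.7,53],0.044)
s=camera("scene");crop(s,190,135,100,75,8,"s16.png")
E
```

```text
clock: 24.28
eef_pos: [435.5, 255.7, 107.5]
eef_rot: [2.003, 1.567, 0.472]
wrist_force: [0.5, -0.1, 0.3]
finger_gap: 39.9
t 24.275 pos [435.5 255.7 107.5] jaw deg 2.3 tilt [ 0.003  0.002 -1.   ] gap 39.9 F [ 0.5 -0.1  0.3] j [0.46 0.32 1.76 0.   1.06 0.42]
ROW [-0.0013, -0.0005, -0.0011] [0.1817, 0.0099, -0.0059] deg 0.3 mm 54.6
```

View pics/s16.png

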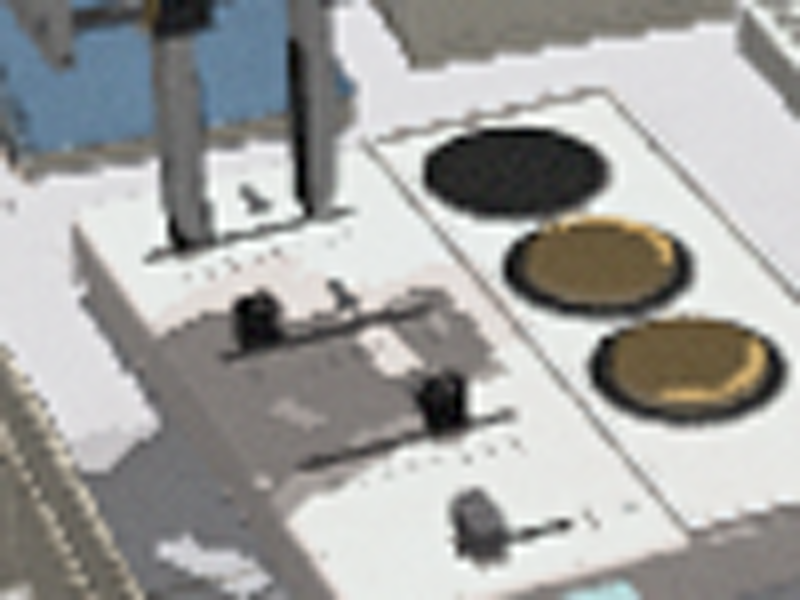

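```bash
python3 -m handwheel '[[0,0,0,0.05,0.01,-0.006,0.42],[0,0,0,0.13,0.01,-0.006,0.42],[0,0,0,0.175,0.01,-0.006,0.42],[0,0,0,0.181,0.01,-0.006,0.42],[0,0,0,0.181,0.01,-0.006,0.1],[0,0,0,0.181,0.01,-0.006,0.1],[0,0,0,0.181,0.01,-0.006,0.1],[0,0,0,0.181,0.01,-0.006,0.1]]' 12
python3 - <<'E'
from h import *
delta([480.8,259.6,53],0.044)
E
```

```text
clock: 25.32
eef_pos: [438.9, 257.7, 53.7]
eef_rot: [2.022, 1.566, 0.491]
wrist_force: [-1.6, 1.0, 5.1]
finger_gap: 15.9
t 25.325 pos [438.9 257.7  53.7] jaw deg 2.2 tilt [ 0.004  0.002 -1.   ] gap 15.9 F [-1.6  1.   5.1] j [0.46 0.41 1.79 0.   0.94 0.42]
ROW [-0.0015, -0.0006, -0.0013] [0.0028, 0.1398, -0.0009] deg 0.4 mm 42.0
```

```bash
python3 -m handwheel '[[0,0,0,0,0.05,0,0.1],[0,0,0,0,0.1,0,0.1],[0,0,0,0,0.13,0,0.1],[0,0,0,0,0.14,0,0.1],[0,0,0,0,0.14,0,0.1],[0,0,0,0,0.14,0,0.1]]'
python3 -m handwheel '[[0,0,0,0,0,0,0.42],[0,0,0,0,0,0,0.42],[0,0,0,0,0,0,0.42],[0,0,0,-0.1,0,0,0.42],[0,0,0,-0.18,0,0,0.42],[0,0,0,-0.18,-0.15,-0.26,0.42],[0,0,0,-0.18,-0.15,-0.26,0.42],[0,0,0,-0.18,-0.15,-0.26,0.42],[0,0,0,-0.18,-0.15,-0.26,0.42]]'
python3 - <<'E'
from h import *
delta([436.5,336.8,53],0.044)
s=camera("scene");crop(s,190,135,100,75,8,"s17.png")
E
```

```text
clock: 26.08
eef_pos: [480.7, 259.4, 53.7]
eef_rot: [2.015, 1.566, 0.483]
wrist_force: [2.1, 3.7, -3.5]
finger_gap: 15.8
clock: 27.2
eef_pos: [432.8, 334.9, 107.7]
eef_rot: [1.958, 1.566, 0.426]
wrist_force: [-0.6, -0.2, -0.7]
finger_gap: 39.8
t 27.2 pos [432.8 334.9 107.7] jaw deg 2.2 tilt [ 0.004  0.002 -1.   ] gap 39.8 F [-0.6 -0.2 -0.7] j [ 0.59  0.4   1.65 -0.    1.09  0.55]
ROW [-0.0015, -0.0005, -0.0013] [0.1823, 0.0119, -0.0057] deg 0.4 mm 54.8
```

View pics/s17.png

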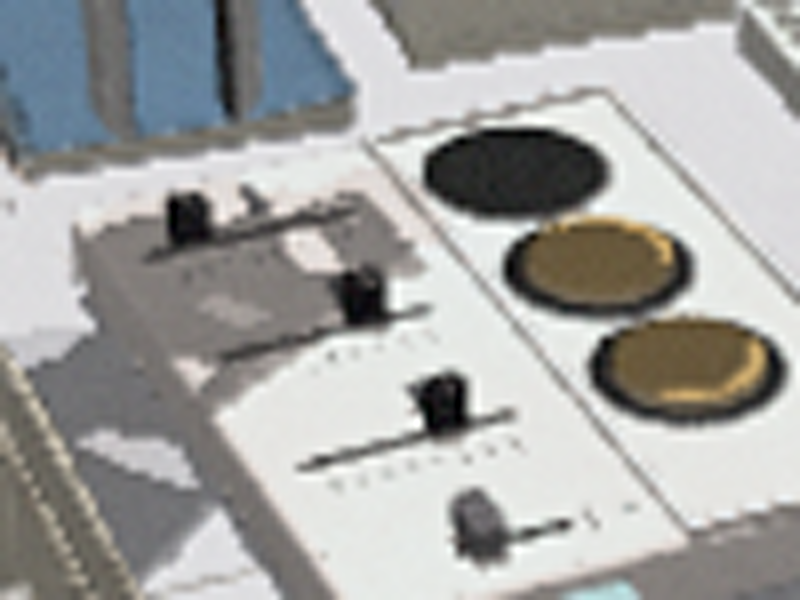

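```bash
python3 -m handwheel '[[0,0,0,0.05,0.012,-0.006,0.42],[0,0,0,0.13,0.012,-0.006,0.42],[0,0,0,0.175,0.012,-0.006,0.42],[0,0,0,0.181,0.012,-0.006,0.42],[0,0,0,0.181,0.012,-0.006,0.1],[0,0,0,0.181,0.012,-0.006,0.1],[0,0,0,0.181,0.012,-0.006,0.1],[0,0,0,0.181,0.012,-0.006,0.1]]' 12
python3 -m handwheel '[[0,0,0,0,-0.01,0,0.1],[0,0,0,0,-0.02,0,0.1],[0,0,0,0,-0.025,0,0.1],[0,0,0,0,-0.025,0,0.1]]'
python3 - <<'E'
from h import *
delta([426,336.4,53],0.044)
E
```

```text
clock: 28.25
eef_pos: [436.9, 336.9, 53.9]
eef_rot: [2.008, 1.565, 0.476]
wrist_force: [-0.9, -0.4, 4.5]
finger_gap: 15.7
clock: 28.75
eef_pos: [429.2, 336.6, 54.0]
eef_rot: [2.022, 1.566, 0.49]
wrist_force: [-1.2, -0.8, 3.2]
finger_gap: 15.7
t 28.75 pos [429.2 336.6  54. ] jaw deg 2.2 tilt [ 0.004  0.002 -1.   ] gap 15.7 F [-1.2 -0.8  3.2] j [ 0.6   0.47  1.69 -0.    0.98  0.56]
ROW [-0.0017, -0.0007, -0.0015] [0.0032, -0.0106, 0.0002] deg 0.4 mm 3.3
```

```bash
for i in 1 2 3 4; do python3 -m handwheel '[[0,0,0,0,-0.005,0,0.1],[0,0,0,0,-0.005,0,0.1],[0,0,0,0,-0.005,0,0.1]]'|grep -E 'pos|force'; done
```

```text
eef_pos: [427.5, 336.5, 53.9]
wrist_force: [-1.0, -1.5, 3.2]
eef_pos: [426.6, 336.5, 54.0]
wrist_force: [5.6, -0.3, 0.1]
eef_pos: [426.4, 336.5, 54.0]
wrist_force: [12.7, 0.2, -5.7]
eef_pos: [426.4, 336.5, 54.0]
wrist_force: [12.1, -0.4, -6.0]
```

```bash
python3 -m handwheel '[[0,0,0,0,0,0,0.42],[0,0,0,0,0,0,0.42],[0,0,0,0,0,0,0.42],[0,0,0,-0.1,0,0,0.42],[0,0,0,-0.3,0,0,0.42],[0,0,0,-0.5,0,0,0.42],[0,0,0,-0.5,0.2,0.3,0.42],[0,0,0,-0.5,0.3,0.6,0.42],[0,0,0,-0.5,0.4,0.9,0.3],[0,0,0,-0.5,0.45,1,0],[0,0,0,-0.5,0.45,1,0],[0,0,0,-0.5,0.45,1,0]]'
python3 - <<'E'
from h import *
delta([590,-20,200],0.044)
E
```

```text
clock: 31.75
eef_pos: [571.6, 38.3, 204.2]
eef_rot: [1.895, 1.559, 0.359]
wrist_force: [-0.6, 1.0, 0.6]
finger_gap: 3.0
t 31.75 pos [571.6  38.3 204.2] jaw deg 2.0 tilt [ 0.011  0.004 -1.   ] gap 3.0 F [-0.6  1.   0.6] j [ 0.    0.35  1.47  0.    1.3  -0.04]
ROW [-0.0028, -0.0012, -0.0037] [0.0139, 0.0542, 0.1965] deg 0.9 mm 61.3
```

```bash
python3 -m handwheel '[[-0.003,-0.001,-0.0037,0.01,0.05,0.19,0],[-0.003,-0.001,-0.0037,0.01,0.05,0.19,0],[-0.003,-0.001,-0.0037,0.01,0.05,0.19,0],[-0.003,-0.001,-0.0037,0.01,0.05,0.19,0]]'
python3 - <<'E'
from h import *
T=np.mean([camera("top").astype(float) for _ in range(6)],0).astype(np.uint8)
S=np.mean([camera("scene").astype(float) for _ in range(6)],0).astype(np.uint8)
crop(T,128,212,80,46,10,"tp2.png");crop(S,205,150,60,45,13,"sp2.png")
crop(T,100,155,150,112,5,"tp2w.png")
E
```

```text
clock: 32.25
eef_pos: [588.5, -16.7, 201.4]
eef_rot: [2.919, 1.57, 1.394]
wrist_force: [-0.5, 0.2, 0.3]
finger_gap: 0.6
```

View pics/tp2.png

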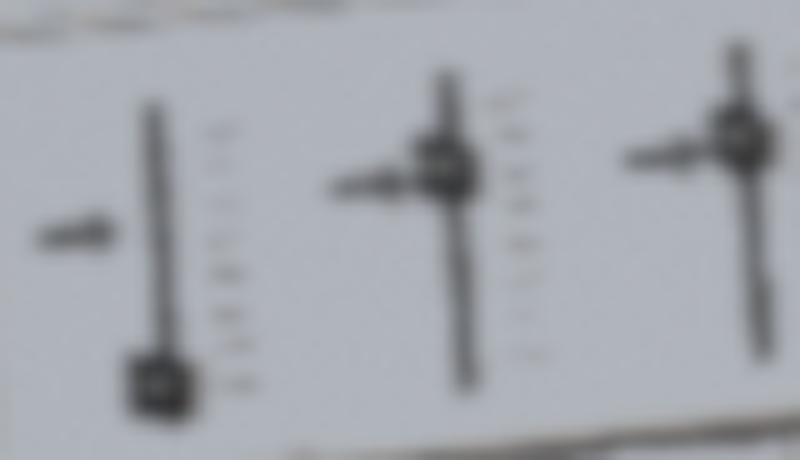

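View pics/sp2.png

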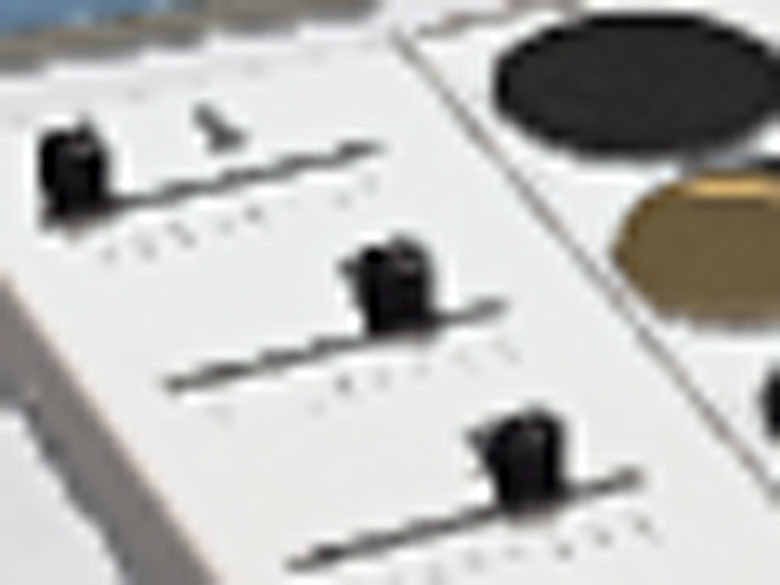

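View pics/tp2w.png

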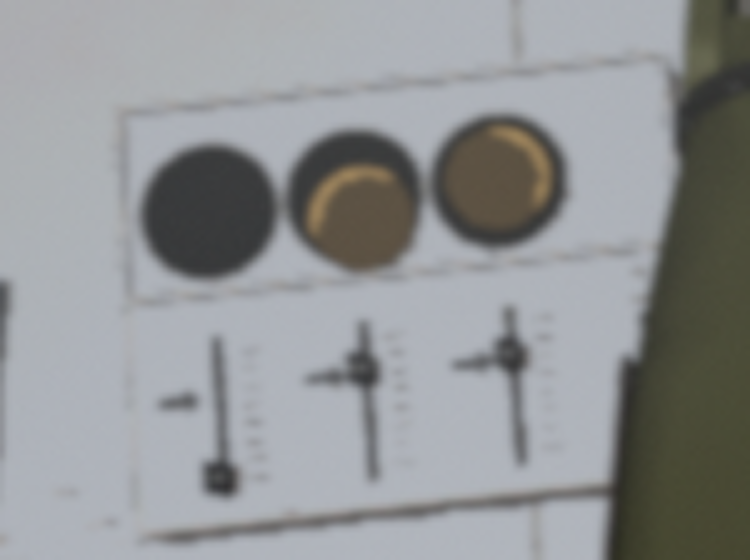

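Run:
```python
from h import *
from pan import b
print("top g",unproj("top",b([(160,383),(446,163),(742,137)],10,[128,212]),62).round(1).tolist())
print("scene g",unproj("scene",b([(78,130),(404,255),(535,425)],13,[205,150]),62).round(1).tolist())
s=camera("scene");t=camera("top")
for g in([568,259],[583.6,183.7]): print(meas("top",t,g,40),meas("scene",s,g,40))
crop(s,230,140,80,60,10,"s18.png")
```

```text
top g [[426.7, 336.3, 62.0], [480.8, 258.8, 62.0], [482.5, 179.3, 62.0]]
scene g [[429.1, 340.2, 62.0], [482.2, 257.8, 62.0], [484.8, 178.9, 62.0]]
(array([568., 259.]), [161, 188, 21, 20, 317], array([171.1, 197.2]), 'area exp', 445) (array([567.5, 256.2]), [252, 163, 19, 12, 170], array([261.5, 168.3]), 'area exp', 254)
(array([583.7, 181.9]), [190, 180, 21, 20, 322], array([200. , 189.7]), 'area exp', 439) (array([579.6, 174.7]), [266, 175, 20, 11, 176], array([275.6, 179.8]), 'area exp', 276)
```

View pics/s18.png

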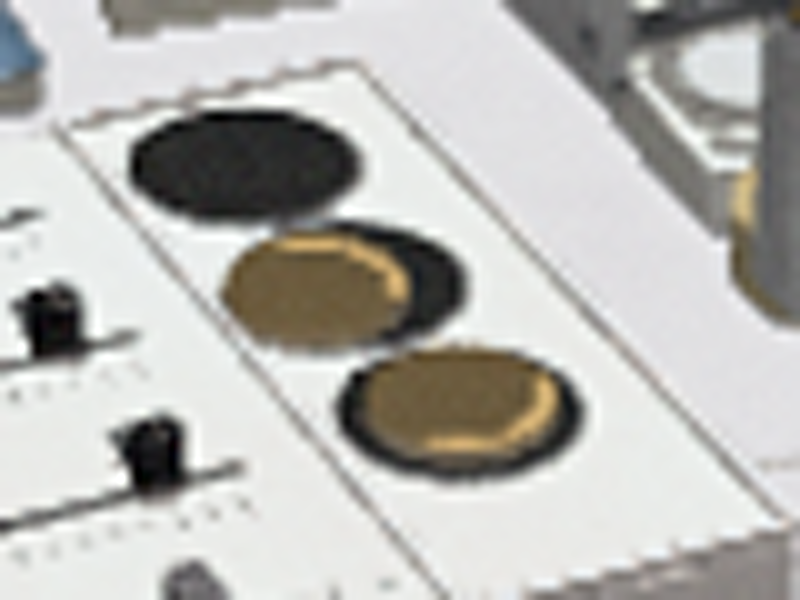

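Run:
```python
from h import *
for n,a,c in(("top",(169.0,192.3),(171.1,197.2)),("scene",(264.4,167.0),(261.5,168.3))):
    q=unproj(n,[a,c],45); print(n,q.round(1).tolist(),(q[1]-q[0]).round(1))
delta([568,259.5,120],0.0)
```

```text
top [[583.6, 268.3, 45.0], [569.4, 262.9, 45.0]] [-14.2  -5.4   0. ]
scene [[579.1, 261.8, 45.0], [567.8, 258.1, 45.0]] [-11.4  -3.7   0. ]
t 32.95 pos [588.6 -18.2 201.1] jaw deg 2.5 tilt [-0.     0.001 -1.   ] gap 0.0 F [ 0.3 -0.4 -0.4] j [-0.09  0.4   1.42  0.    1.32 -0.14]
ROW [0.0142, -0.0002, 0.0] [0.2711, -0.0276, -0.9275] deg 2.5 mm 290.0
```

```bash
python3 -m handwheel '[[0,0,0,0,-0.02,-0.4,0.83],[0,0,0,0,-0.05,-0.7,0.83],[0,0,0,0,-0.065,-0.933,0.83],[0,0,0,0,-0.065,-0.933,0.83],[0,0,0,0,-0.065,-0.933,0.83],[0,0,0,0.2,-0.065,-0.933,0.83],[0,0,0,0.35,-0.065,-0.933,0.83],[0,0,0,0.38,-0.065,-0.933,0.83],[0,0,0,0.38,-0.065,-0.933,0.83],[0,0,0,0.38,-0.065,-0.933,0.83]]'
python3 - <<'E'
from h import *
delta([567.8,260.4,57],0.04)
s=camera("scene");crop(s,220,130,80,60,10,"s19.png")
E
```

```text
clock: 34.2
eef_pos: [557.7, 261.0, 89.6]
eef_rot: [2.11, 1.567, 0.584]
wrist_force: [0.6, -0.1, 0.0]
finger_gap: 78.4
t 34.2 pos [557.7 261.   89.6] jaw deg 2.5 tilt [ 0.003  0.002 -1.   ] gap 78.4 F [ 0.6 -0.1  0. ] j [0.38 0.56 1.45 0.   1.13 0.33]
ROW [0.0014, -0.0006, -0.0009] [0.1086, 0.0332, 0.0036] deg 0.3 mm 34.1
```

View pics/s19.png

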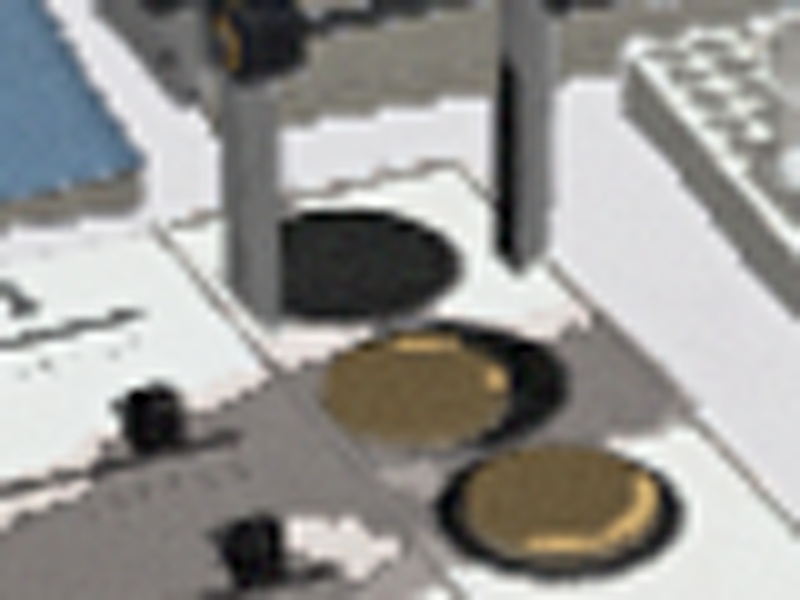

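```bash
python3 -m handwheel '[[0,0,0,0,0.0335,0.003,0.83],[0,0,0,0,0.0335,0.003,0.83],[0,0,0,0.06,0.0335,0.003,0.83],[0,0,0,0.1,0.0335,0.003,0.83],[0,0,0,0.109,0.0335,0.003,0.83],[0,0,0,0.109,0.0335,0.003,0.83],[0,0,0,0.109,0.0335,0.003,0.5],[0,0,0,0.109,0.0335,0.003,0.5],[0,0,0,0.109,0.0335,0.003,0.5],[0,0,0,0.109,0.0335,0.003,0.5]]' 8
python3 - <<'E'
from h import *
delta([580.6,264.9,80],0.04)
s=camera("scene");crop(s,220,130,80,60,10,"s20.png")
E
```

```text
clock: 35.5
eef_pos: [567.9, 260.6, 57.0]
eef_rot: [2.083, 1.567, 0.557]
wrist_force: [-0.2, 0.4, 3.8]
finger_gap: 63.7
t 35.5 pos [567.9 260.6  57. ] jaw deg 2.5 tilt [ 0.003  0.002 -1.   ] gap 63.7 F [-0.2  0.4  3.8] j [0.37 0.62 1.44 0.   1.08 0.33]
ROW [0.0014, -0.0006, -0.0011] [-0.0763, 0.0431, -0.0125] deg 0.3 mm 26.6
```

View pics/s20.png

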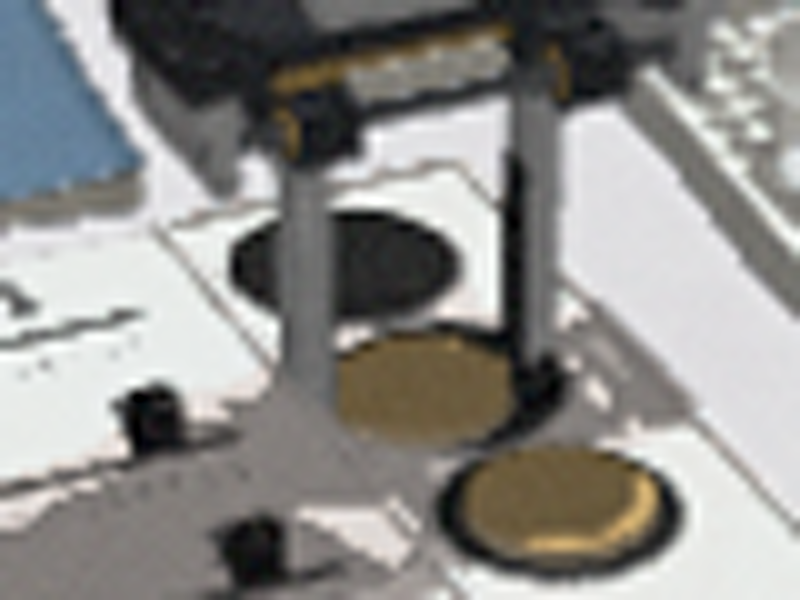

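```bash
python3 -m handwheel '[[0,0,0,-0.03,0,0,0.5],[0,0,0,-0.03,0,0,0.5],[0,0,0,-0.03,0.043,-0.0125,0.5],[0,0,0,-0.03,0.043,-0.0125,0.5],[0,0,0,-0.03,0.043,-0.0125,0.5],[0,0,0,-0.005,0.043,-0.0125,0.5],[0,0,0,-0.002,0.043,-0.0125,0.5],[0,0,0,-0.002,0.043,-0.0125,0.5]]'
python3 -m handwheel '[[0,0,0,0,0,0,0.8],[0,0,0,0,0,0,0.8],[0,0,0,0,0,0,0.8],[0,0,0,-0.1,0,0,0.8],[0,0,0,-0.3,0,0,0.8],[0,0,0,-0.48,0,0.3,0.5],[0,0,0,-0.48,0,0.6,0.2],[0,0,0,-0.48,0,0.9,0],[0,0,0,-0.48,0,0.95,0],[0,0,0,-0.48,0,0.95,0],[0,0,0,-0.48,0,0.95,0],[0,0,0,-0.48,0,0.95,0]]'
python3 - <<'E'
from h import *
delta([590,-20,200],0.044)
T=np.mean([camera("top").astype(float) for _ in range(6)],0).astype(np.uint8)
S=np.mean([camera("scene").astype(float) for _ in range(6)],0).astype(np.uint8)
crop(T,110,155,150,112,5,"t21.png");crop(S,190,110,130,100,6,"s21.png")
crop(S,205,150,60,45,13,"sp3.png")
E
```

```text
clock: 36.55
eef_pos: [580.5, 264.9, 57.5]
eef_rot: [2.104, 1.567, 0.577]
wrist_force: [-0.3, 0.1, 0.8]
finger_gap: 63.4
clock: 38.05
eef_pos: [592.7, -19.5, 201.0]
eef_rot: [2.16, 1.567, 0.634]
wrist_force: [0.0, 0.6, 0.0]
finger_gap: 8.9
t 38.05 pos [592.7 -19.5 201. ] jaw deg 2.5 tilt [ 0.003  0.002 -1.   ] gap 8.9 F [0.  0.6 0. ] j [-0.1   0.4   1.41  0.    1.32 -0.14]
ROW [0.0001, -0.0006, -0.0009] [0.0032, -0.009, 0.0011] deg 0.2 mm 2.9
```

View pics/t21.png

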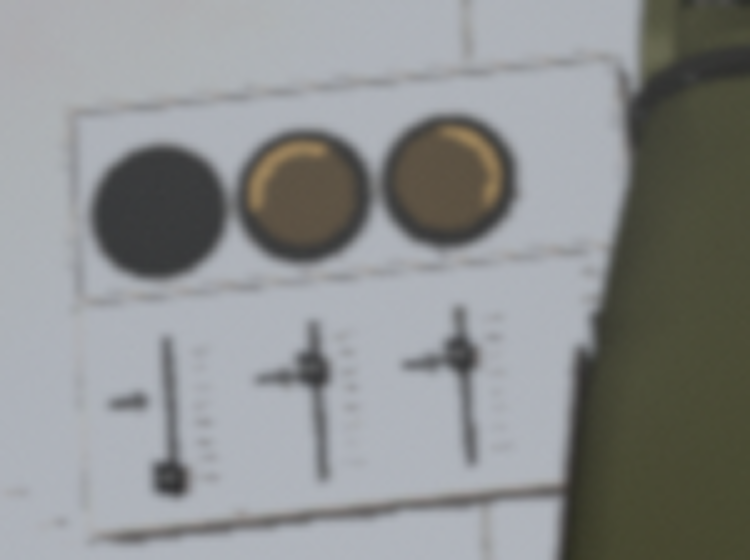

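View pics/s21.png

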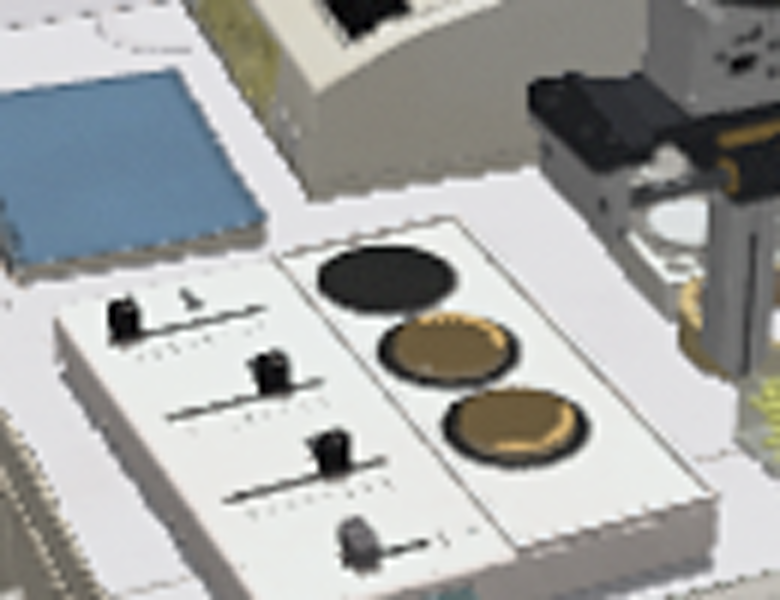

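Run:
```python
from h import *
from pan import b
T=255-cv2.cvtColor(cv2.imread("pics/Tavg.png"),cv2.COLOR_BGR2GRAY).astype(float)
S=255-cv2.cvtColor(cv2.imread("pics/Savg.png"),cv2.COLOR_BGR2GRAY).astype(float)
def cen(I,x0,x1,y0,y1):
    w=I[y0:y1+1,x0:x1+1]; bg=np.median(np.r_[w[0],w[-1]]); w=np.clip(w-bg-6,0,None); Y,X=np.mgrid[y0:y1+1,x0:x1+1]
    return (w*X).sum()/w.sum(),(w*Y).sum()/w.sum()
for n,I,s,o,bx in(("top",T,10,[128,212],[(25,125,205,262),(322,418,157,215),(618,712,128,185)]),("scene",S,13,[205,150],[(185,255,95,155),(330,398,250,312),(462,526,420,482)])):
    for x0,x1,y0,y1 in bx:
        a=np.round(b([(x0,y0),(x1,y1)],s,o)).astype(int); c=cen(I,a[0,0],a[1,0],a[0,1],a[1,1]); print(n,np.round((np.array(c)-o)*s,0),unproj(n,[c],41)[0].round(1))
```

```text
top [ 76. 230.] [471.6 362.5  41. ]
top [371. 181.] [479.7 282.4  41. ]
top [665. 152.] [482.3 202.2  41. ]
scene [213. 125.] [470.6 360.4  41. ]
scene [356. 280.] [479.  280.1  41. ]
scene [483. 450.] [481.3 200.5  41. ]
```

View pics/sp3.png

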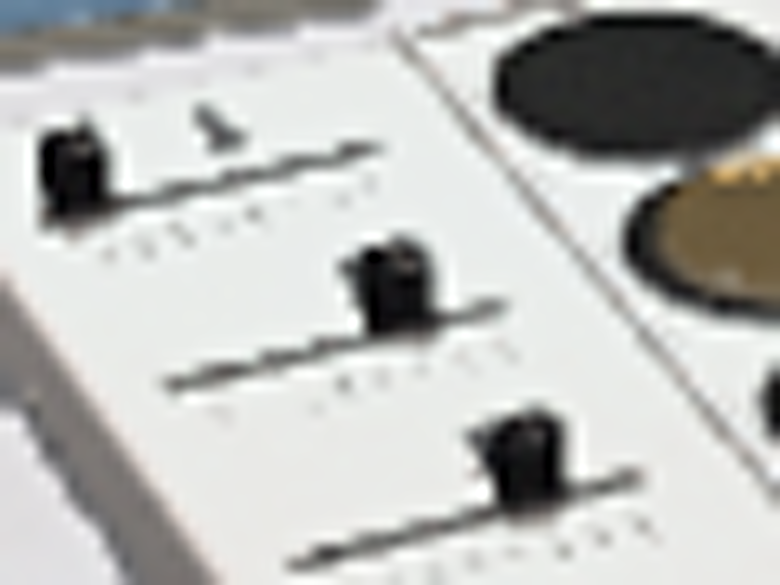

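Run:
```python
from h import *
S=camera("scene"); crop(S,235,185,40,30,18,"ss.png")
T=cv2.imread("pics/Tavg.png")[:,:,::-1]; t0=cv2.imread("pics/top0.png")[:,:,::-1]; crop(t0,215,205,40,36,16,"ts.png")
```

```text
(no output)
```

View pics/ss.png

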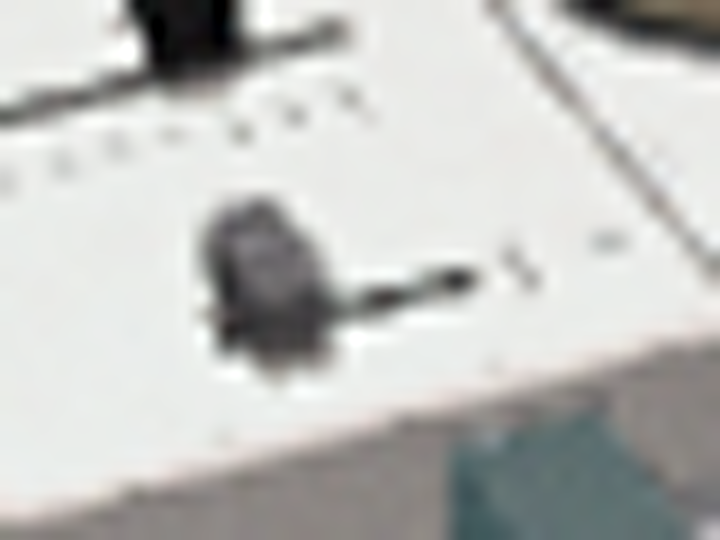

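View pics/ts.png

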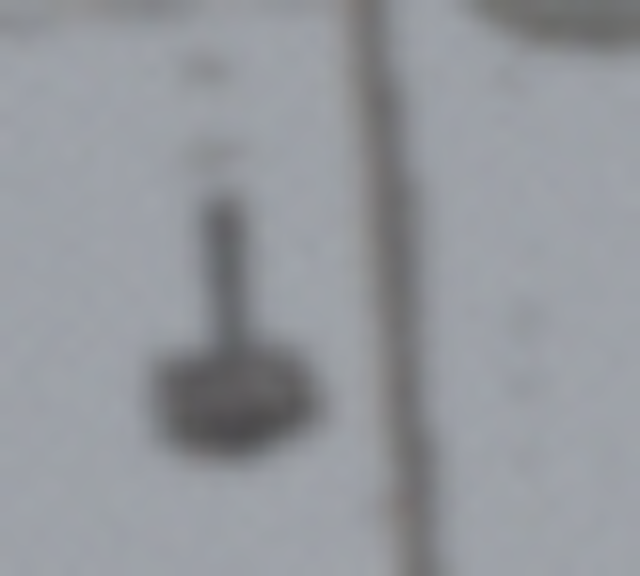

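Run:
```python
from h import *
from pan import b
print(unproj("top",b([(236,395)],16,[215,205]),52),unproj("scene",b([(265,275)],18,[235,185]),51))
print(unproj("top",b([(223,200)],16,[215,205]),40),unproj("scene",b([(470,278)],18,[235,185]),40))
delta([463,100,100],0.044)
```

```text
[[468.41903138 106.96695887  52.        ]] [[467.49756808 106.33441523  51.        ]]
[[504.28568328 108.69129217  40.        ]] [[503.03290417 107.66657026  40.        ]]
t 38.7 pos [592.7 -20.1 201. ] jaw deg 2.5 tilt [ 0.003  0.002 -1.   ] gap 0.3 F [-0.1 -0.5  0.8] j [-0.1   0.4   1.41  0.    1.32 -0.14]
ROW [0.0001, -0.0006, -0.001] [0.3362, -0.4153, -0.4184] deg 0.2 mm 203.6
```

```bash
python3 -m handwheel '[[0,0,0,0,-0.2,-0.2,0.42],[0,0,0,0,-0.398,-0.435,0.42],[0,0,0,0,-0.398,-0.435,0.42],[0,0,0,0,-0.398,-0.435,0.42],[0,0,0,0.2,-0.398,-0.435,0.42],[0,0,0,0.35,-0.398,-0.435,0.42],[0,0,0,0.38,-0.398,-0.435,0.42],[0,0,0,0.38,-0.398,-0.435,0.42],[0,0,0,0.38,-0.398,-0.435,0.42]]'
python3 - <<'E'
from h import *
delta([468,106.7,52],0.044)
s=camera("scene");crop(s,190,135,100,75,8,"s22.png")
E
```

```text
clock: 39.83
eef_pos: [469.1, 105.2, 88.6]
eef_rot: [1.912, 1.565, 0.385]
wrist_force: [1.2, -0.9, 0.3]
finger_gap: 39.4
t 39.825 pos [469.1 105.2  88.6] jaw deg 2.5 tilt [ 0.006  0.002 -1.   ] gap 39.4 F [ 1.2 -0.9  0.3] j [0.14 0.29 1.85 0.   0.99 0.1 ]
ROW [0.0, -0.0006, -0.0018] [0.1218, -0.004, -0.005] deg 0.3 mm 36.6
```

View pics/s22.png

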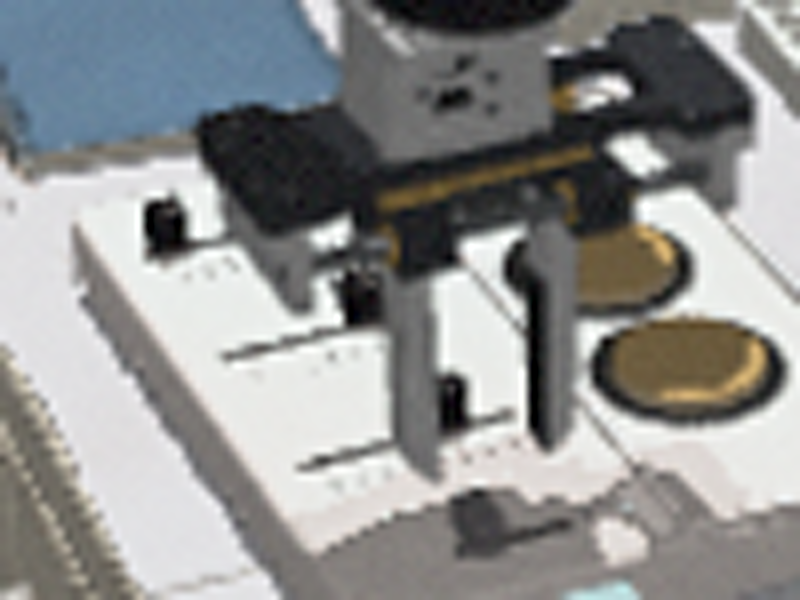

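```bash
python3 -m handwheel '[[0,0,0,0.06,-0.004,-0.005,0.42],[0,0,0,0.11,-0.004,-0.005,0.42],[0,0,0,0.12,-0.004,-0.005,0.42],[0,0,0,0.12,-0.004,-0.005,0.42],[0,0,0,0.12,-0.004,-0.005,0.1],[0,0,0,0.12,-0.004,-0.005,0.1],[0,0,0,0.12,-0.004,-0.005,0.1],[0,0,0,0.12,-0.004,-0.005,0.1]]' 12
python3 -m handwheel '[[0,0,0,0,0.03,0,0.1],[0,0,0,0,0.06,0,0.1],[0,0,0,0,0.08,0,0.1],[0,0,0,0,0.09,0,0.1],[0,0,0,0,0.09,0,0.1]]'
```

```text
clock: 40.88
eef_pos: [468.0, 106.8, 52.7]
eef_rot: [1.9, 1.565, 0.374]
wrist_force: [-0.0, 0.5, 2.6]
finger_gap: 13.8
clock: 41.5
eef_pos: [495.2, 107.9, 52.7]
eef_rot: [1.873, 1.564, 0.346]
wrist_force: [1.3, -1.0, -2.2]
finger_gap: 13.9
```

```bash
for i in 1 2 3 4; do python3 -m handwheel '[[0,0,0,0,0.005,0,0.1],[0,0,0,0,0.005,0,0.1],[0,0,0,0,0.005,0,0.1]]'|grep -E 'pos|force'; done
```

```text
eef_pos: [496.2, 108.0, 52.7]
wrist_force: [-4.6, -1.9, 2.1]
eef_pos: [496.3, 108.0, 52.6]
wrist_force: [-11.8, -1.7, 9.2]
eef_pos: [496.3, 108.0, 52.6]
wrist_force: [-13.3, -2.8, 9.5]
eef_pos: [496.3, 108.0, 52.6]
wrist_force: [-13.0, -1.4, 9.9]
```

```bash
python3 -m handwheel '[[0,0,0,0,0,0,0.42],[0,0,0,0,0,0,0.42],[0,0,0,0,0,0,0.42],[0,0,0,-0.1,0,0,0.42],[0,0,0,-0.3,0,0,0.42],[0,0,0,-0.5,0,0,0.42],[0,0,0,-0.5,0.1,0.3,0.42],[0,0,0,-0.5,0.2,0.6,0.42],[0,0,0,-0.5,0.3,0.8,0.42],[0,0,0,-0.5,0.3,0.8,0.42],[0,0,0,-0.5,0.3,0.8,0.42],[0,0,0,-0.5,0.3,0.8,0.42]]'
python3 - <<'E'
from h import *
T=camera("top");S=camera("scene")
crop(T,110,155,150,112,5,"t23.png");crop(S,190,110,130,100,6,"s23.png");crop(S,150,100,300,280,2,"s23w.png")
E
```

```text
clock: 44.5
eef_pos: [597.7, -127.8, 201.4]
eef_rot: [-1.824, 1.565, 2.932]
wrist_force: [0.6, -0.1, -0.2]
finger_gap: 39.6
```

View pics/t23.png

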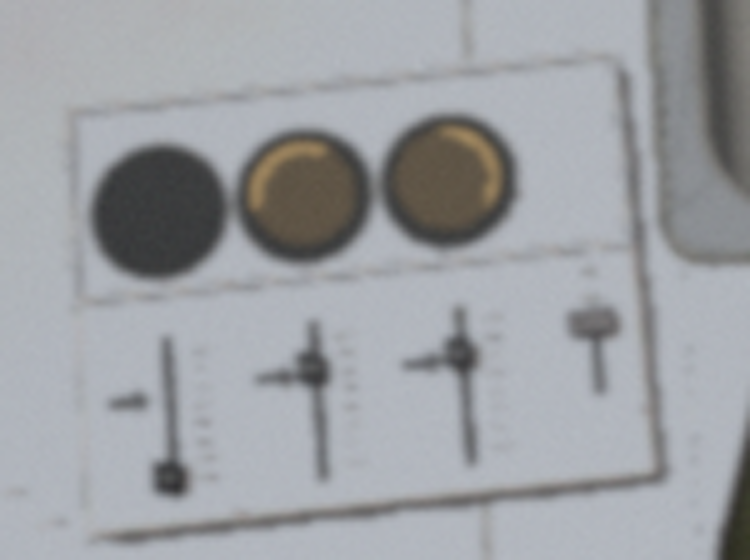

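View pics/s23.png

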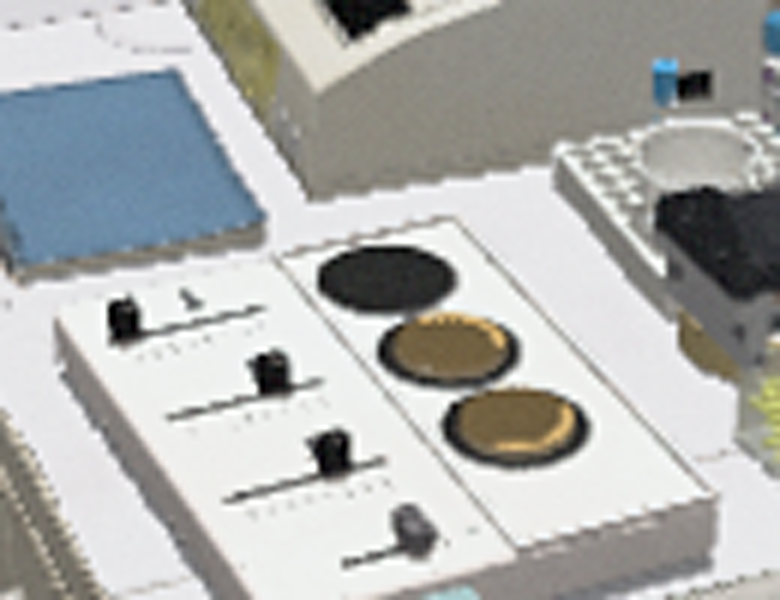

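View pics/s23w.png

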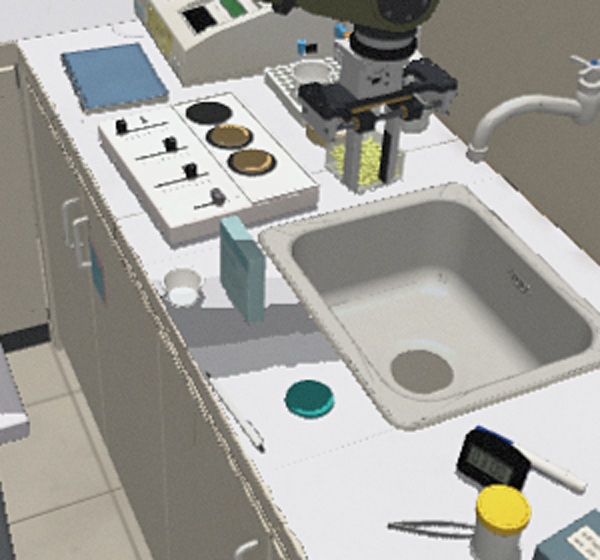

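Everything is in place: both dishes are centred, fader 0 is at its stop, faders 1 and 2 line up with their pointers, the switch is at its far stop, and the carton is upright. The robot touches nothing.

```bash
python3 -c "
from cell import order; print(order.sign_off())"
```

```text
the job is handed in; nothing more can be done
None
```

The mixer is loaded, set and switched on, and I handed the job in at about 45 s on the robot's clock. No verdict was reported.

- **Carton:** I lifted it off the panel and stood it upright on the open worktop at about (462, -61). It dropped the last 3 mm or so on release and stayed upright.
- **Dishes:** Two closed dishes were present, both amber. They now lie on the middle and right plates. The middle one was knocked about 13 mm off centre partway through. I picked it up and centred it again before starting, and both looked centred in the last pictures.
- **Faders:** The middle and right faders are set at x = 480.7 and 483.4 mm. The pointers measure about 480.5 to 481.1 and 482.9 to 483.7 mm. The left fader, in front of the empty plate, was pulled back until the force rose at x = 426.4 mm, its near stop.
- **Start switch:** I moved it last, after everything else was checked. It slid 28.3 mm to a firm stop, with the force at about 13 N. That is slightly under the nominal 30 mm, which fits a start that is only "about 0".
- **Left alone:** The cup, the timer and the turquoise look-alike were not touched.

**Disagreement:** the two cameras differed by up to about 8 mm on where the dishes were. This was because only the low contents show, not the clear lid. Treating them as lower brought the views within a few millimetres, and the grasps confirmed the positions.

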